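# Draw the hot sample cell with sprung tongs

### The arm

A 6-joint arm with a two-finger parallel gripper is mounted at the origin on the work surface. World frame = base frame: x ahead of the robot, y to its left, z up, the work surface at z = 0. Lengths are in m, angles in degrees, forces in N, time in s.
With the tool pointing down it reaches from about 0.35 to 0.85 m from the base axis. Payload 8.1 kg.
Tool frame: the origin (TCP) lies between the finger pads; the fingertips stand 22 mm ahead of it and the grasp point (between the pads) lies 3 mm ahead of it (tip_reach is the distance from the TCP to the fingertips, in m); z points along the fingers, x is the direction in which the jaws open and shut, and the axes are right-handed (so a half turn about z gives the same grasp; the last joint's range is limited). The gripper opens to 93 mm and grips with 3 to 60 N. Pads are 15 mm wide; open, the fingers measure 128 mm over their backs; the gripper's body (75 mm by 188 mm) begins 65 mm behind the grasp point.
Start: joints at [-75.367, 7.471, 85.268, -0, 87.261, -4.893], TCP at [0.201, -0.565, 0.241] pointing down, gripper open.
Joint ranges: [-169.43, 169.43], [-51.17, 129.36], [1.28, 143.12], [-76.62, 256.62], [0, 156.53], [-152.29, 152.29]. Speed limits (degrees/s): [136.94, 136.94, 159.86, 180, 180, 180].

### API

Orientations are given as [roll, pitch, yaw] about the fixed x, y, z axes, in that order (R = Rz(yaw) Ry(pitch) Rx(roll)).
In Python, from workcell import get_state, camera, sign_off, spot_in, tip_reach gives the robot as it stands.
- The arm moves only by the tool move_arm, never from a script. Its argument "moves" is one flat list of numbers, 7 for each row, row after row: the shift along the tool's x, y, z in cm, then the turn, a rotation vector about the tool's x, y, z in rad, then the finger opening in cm, from 0 to 9.3. A call has 1 to 8 rows; each row shifts and turns the pose as measured when the row begins, along the tool's axes as they then stand; what a row does not reach is not made up. A row lasts 1/12 s, in which the tool goes at most 41.7 mm and 7.16 degrees, less where a joint would pass 70% of its speed; a pose out of reach is approached as far as the arm can. A call with a gripper value outside its range is refused whole. The fingers move at their own pace and stop on an object; the grip force is fixed at half the most. Time passes only in rows, so rows that do not move let the fingers close. It gives the time, the measured TCP pose, the force and the opening at its end, in the units of the state.
- get_state(): the state, without advancing time (a new reading comes with each control period).
- camera(name): name is "scene" or "top" or "wrist"; returns a dict with "img" (420x560x3 uint8, red, green, blue), "fx", "fy", "cx", "cy" (pixels), "rvec" (rotation vector, rad) and "tvec" (3), from world to camera coordinates, as OpenCV has them. Camera axes: x right, y down, z forward; pixel columns grow to the right and rows downward; lengths in m; the calibration is good to about 2 mm. A picture is of the moment at which its call begins. There is no depth.
- sign_off(): hands the job in, once; it reports no verdict.
Trained networks look in the newest picture that a camera, given by its name, has taken for a name from the list of things; names that differ only in an ending like _2 or _b are one class to them, and where a whole thing is asked for, a point or a joint stands for the part that bears it (a point fixed in the world has none). Each returns a list of dicts, best first, with "confidence" (0 to 1); they miss things now and then, are a little off and sometimes report something else, mostly with a low value. They report only what shows in the picture. A call takes as long as a camera call.
- spot_in(camera, target): "centre" ([x, y, z] in m, in the coordinates of the camera as it stood for that picture, good to about 4 mm: the middle of the surface that is visible of it).
The state is a dict: "clock": time; "joints": joint angles; "joint_vel": joint speeds; "effort": joint torques, N m; "tcp_pos": TCP position; "eef_rot": TCP orientation; "force": force on the tool from outside, world axes, zero at the start; "ft_torque": the same for the moment, N m; "gripper_width": finger opening in m.
Only numpy, scipy, OpenCV 4.12 (cv2) and the standard library are available. Lean on these libraries where they do the work, as an engineer would, in place of code of your own. Each camera call takes 0.05 s, during which the arm holds its last target.

### The job

The red-capped sample cell is hot and fragile: with the sprung tongs, squeezed just firmly enough to beat the clips, draw it out of its deep well in the heater and stand it upright, without dropping it, near the middle of the white cooling tile. Then hang the tongs back on their stand, open, and let go. Touch the cells only with the tongs, and leave the other cells and the things on the bench where they are.

Things in the scene. Friction and masses are not known exactly. Their poses are not given: they have to be found in the camera images.
- cell_red_center (a point): centre (half-way up) of the red-capped sample cell: square clear block 20 x 20 mm, 60 mm tall, its top 12 mm the red cap; z along its height, x and y square to its faces, parallel to the heater's. The one to move: 40 to 85 g, fragile: over 30 N from a jaw breaks it. In one of the heater's wells, its foot held by spring clips; drawing it takes 5 to 28 N, differing from well to well, unseen.
- cell_blue_center (a point): centre (half-way up) of the blue-capped sample cell: square clear block 20 x 20 mm, 60 mm tall, its top 12 mm the blue cap; z along its height, x and y square to its faces, parallel to the heater's. Stands in another well; stays there.
- cell_white_center (a point): centre (half-way up) of the white-capped sample cell: square clear block 20 x 20 mm, 60 mm tall, its top 12 mm the white cap; z along its height, x and y square to its faces, parallel to the heater's. Stands in another well; stays there.
- heater: fixed grey dry-block heater, 90 (x) x 188 (y) x 130 mm tall; origin: centre of its underside. Three open wells in a row along its y axis (y = -58, 0, +58 mm), each 52 (x) x 44 (y) mm and 120 mm deep (floor 10 mm above the bench), so the cells' caps are 60 mm below the rim. A cell is midway in x, up to 7 mm off the well's middle in y.
- well_ledge (a point): heater's middle, level with the well ledges. Each well has a ledge along both x sides, tops 32 mm above the bench (22 above the well floor), with a 28 mm wide channel between, where two copper spring clips pinch the cell's foot along x, below the ledge tops. Tongs must so close along the heater's x, tips on or just above the ledges: lower until they are felt.
- tongs_head (a point): centre of the head of the sprung tongs hanging upright (z up): two parallel legs closing along the tongs' x. Head: two orange blocks, 36 mm wide (y), from 32 mm below to 18 mm above this point, 50 mm over their outer faces when open; squeeze those faces along x here. 0.12 to 0.15 kg. The point is fixed to the -x leg, so squeezing shifts it by half the closing.
- tongs_jaw (a joint): closing of the tongs (m): 0 open, 0.010 on a cell (head then 40 mm wide), 0.018 shut on nothing (head 32 mm). Tips close as much as the head is squeezed. A spring opens them: 5 N at first plus 0.3 N per mm (8 N on a cell); the rest of the squeeze goes into the cell, which needs 6 to 17 N, by its well's clips, or it slips.
- jaw_tip (a point): lower end of the tongs' +x leg, inner face: when open at x = +15, z = -140 mm from the head point. Legs 12 mm wide (y), black rubber tips 14 mm; the gripping faces are the lowest 26 mm, 30 mm apart when open; tips 42 mm over their outer faces.
- stand_rest (a point): fixed blue tongs stand: point midway between its two steel rails, level with their top (155 mm above the bench). Rails 72 mm long along its x, a 22 mm slot between them (in y), open at both ends, clear down to a 10 mm base plate. The tongs hang with legs in the slot, the head's underside on the rails, tongs' x along stand's x, head point 32 mm above this point.
- tile_top (a point): centre of the top face of the fixed white ceramic cooling tile, 120 x 120 mm, 10 mm above the bench, on a cork mat 130 x 130 mm
- beaker: glass beaker, 70 mm wide, 90 mm tall; bystander, origin under its centre
- dish: glass dish, 90 mm wide, 16 mm tall; bystander, origin under its centre
- burner: gas burner, grey foot 90 x 120 mm, 142 mm tall; bystander, origin under its centre
- wash_bottle: white bottle with yellow band and red cap, 60 mm wide, 160 mm tall; bystander, origin under its centre
- jar: amber jar, 60 mm wide, 90 mm tall; bystander, origin under its centre
- marker: white marker pen lying on the bench, 140 x 12 x 10 mm; bystander, origin under its centre

How it is judged:
By the outcome, as a careful person would: the job done as asked, in the order asked, and still so for the second after the job is handed in, with the robot touching nothing.
It also fails if it takes over 70 s, if anything falls off the work surface, if the arm or the gripper's body presses on something with over 40 N, if the wrist force passes 120 N, or if a joint passes its speed limit or range.

## Working session

There is one attempt and no reset: what is moved stays moved. The work goes in short steps, Python scripts to look and compute and a tool call to move; the robot and the scene stay as the last step left them, time stands still between calls to the robot, and variables do not carry over. Pictures are saved under pics/ and viewed, and the job is handed in when it is done.

Besides the shell and the picture viewer there is one more tool, called as name(argument=value, ...), one argument or row to a line, values as JSON. move_arm: Moves the arm, as the interface text tells. Its arguments: {"type":"object","properties":{"moves":{"type":"array"}},"required":["moves"]}

```bash
ls; mkdir -p pics; cat > h.py <<'E'
import numpy as np,cv2
from workcell import *
def shot(n,f):
    c=camera(n); cv2.imwrite(f'pics/{f}.png',c['img'][:,:,::-1]); return c
def w(c,p):
    R=cv2.Rodrigues(np.array(c['rvec']))[0]; return R.T@(np.array(p)-np.array(c['tvec']).ravel())
def px(c,P):
    return cv2.projectPoints(np.array(P,float).reshape(-1,3),np.array(c['rvec'],float),np.array(c['tvec'],float),np.array([[c['fx'],0,c['cx']],[0,c['fy'],c['cy']],[0,0,1.]]),None)[0].reshape(-1,2)
def ray(c,u,v,z):
    R=cv2.Rodrigues(np.array(c['rvec']))[0]; o=-R.T@np.array(c['tvec']).ravel()
    d=R.T@np.array([(u-c['cx'])/c['fx'],(v-c['cy'])/c['fy'],1]); return o+d*(z-o[2])/d[2]
E
python3 - <<'E'
from h import *
print(get_state(), tip_reach)
for n in ['scene','top']:
    c=shot(n,n+'1'); print(n)
    for t in ['cell_red_center','cell_blue_center','cell_white_center','heater','tongs_head','stand_rest','tile_top','beaker','dish','burner','wash_bottle','jar','marker']:
        for r in spot_in(n,t)[:2]: print(t,round(r['confidence'],2),w(c,r['centre']).round(3),px(c,w(c,r['centre'])).round(0))
E
```

```text
pics
{'clock': 0.0, 'joints': array([-7.53696037e+01,  7.51492542e+00,  8.53291185e+01,  8.91921167e-04,
        8.72593102e+01, -4.89198077e+00]), 'joint_vel': array([ 0.05927677,  0.02327931, -0.10965611,  0.03088226, -0.06555523,
        0.02601192]), 'effort': array([ 9.54259922e-04, -5.59843647e+01, -4.91758597e+01,  7.69308046e-02,
        3.55792302e-02, -1.87491660e-04]), 'tcp_pos': array([ 0.20041116, -0.5649926 ,  0.23959084]), 'eef_rot': array([-1.79990299e+02,  1.02901579e-01, -7.04776577e+01]), 'force': array([-0.24180488,  0.05008499, -0.90322122]), 'ft_torque': array([-0.00811928, -0.02597025,  0.00290536]), 'gripper_width': 0.09287612823904244} 0.022
scene
cell_white_center 0.55 [0.487 0.309 0.178] [[397. 244.]]
cell_white_center 0.38 [ 0.658 -0.282  0.007] [[175. 229.]]
heater 0.8 [ 0.647 -0.024  0.104] [[242. 243.]]
heater 0.5 [0.664 0.357 0.1  ] [[375. 329.]]
tongs_head 0.78 [0.49  0.308 0.178] [[396. 245.]]
tile_top 0.88 [ 0.508 -0.276  0.01 ] [[213. 204.]]
beaker 0.73 [0.684 0.207 0.061] [[308. 309.]]
beaker 0.61 [0.429 0.026 0.009] [[304. 231.]]
dish 0.82 [ 0.54
[... 304 characters left out ...]
1 ] [[156. 175.]]
cell_white_center 0.5 [0.605 0.008 0.07 ] [[276. 187.]]
heater 0.8 [ 0.623 -0.044  0.134] [[295. 178.]]
heater 0.19 [0.486 0.305 0.202] [[159. 227.]]
tongs_head 0.68 [0.545 0.449 0.089] [[118. 208.]]
tongs_head 0.65 [0.456 0.312 0.2  ] [[156. 239.]]
stand_rest 0.89 [0.462 0.285 0.015] [[181. 238.]]
stand_rest 0.53 [0.482 0.302 0.205] [[160. 229.]]
tile_top 0.81 [ 0.514 -0.266  0.007] [[369. 221.]]
beaker 0.71 [0.697 0.211 0.037] [[207. 157.]]
dish 0.93 [ 0.554 -0.471  0.01 ] [[439. 207.]]
burner 0.94 [ 0.648 -0.287  0.015] [[376. 175.]]
wash_bottle 0.74 [0.633 0.339 0.107] [[156. 175.]]
jar 0.75 [0.545 0.446 0.091] [[119. 208.]]
marker 0.67 [0.425 0.032 0.009] [[268. 251.]]
```

View pics/scene1.png

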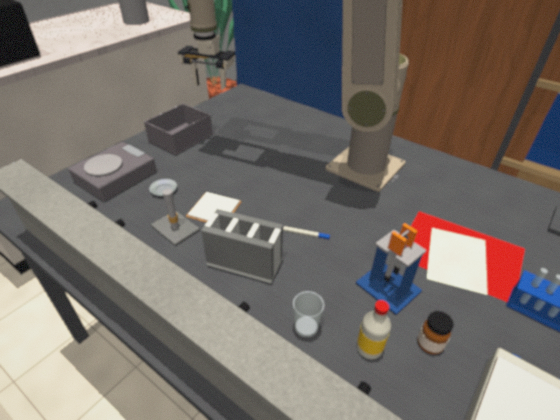

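View pics/top1.png

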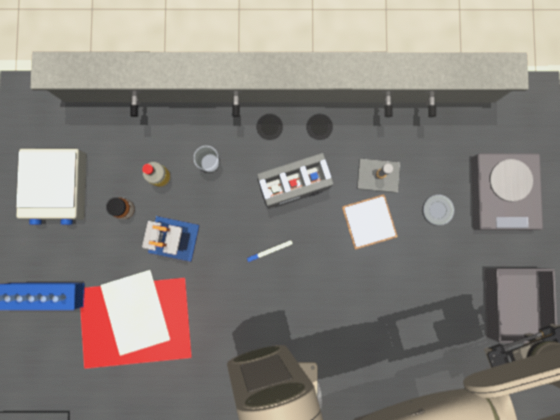

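```bash
python3 - <<'E'
from h import *
c=cv2.imread('pics/top1.png'); 
cv2.imwrite('pics/top1z.png',cv2.resize(c[130:270,230:400],None,fx=4.6,fy=4.2,interpolation=cv2.INTER_CUBIC))
cv2.imwrite('pics/top1y.png',cv2.resize(c[170:280,100:220],None,fx=5,fy=5,interpolation=cv2.INTER_CUBIC))
E
```

```text
(no output)
```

View pics/top1z.png

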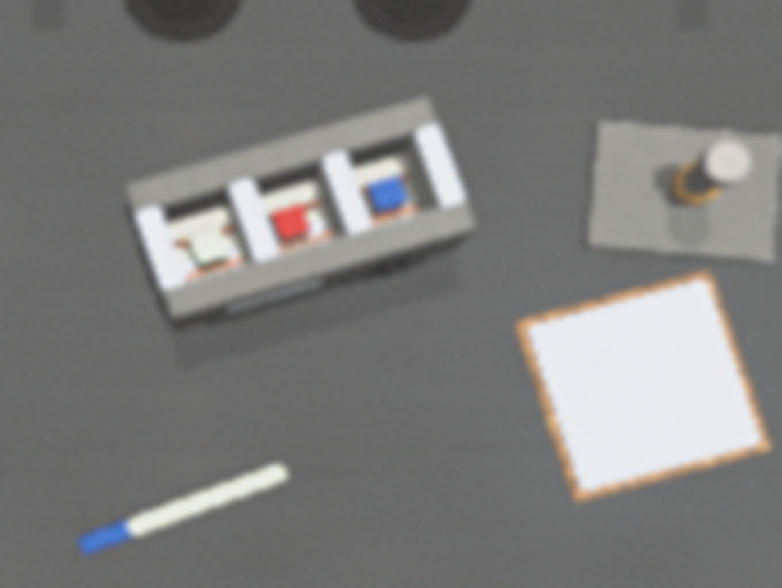

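View pics/top1y.png

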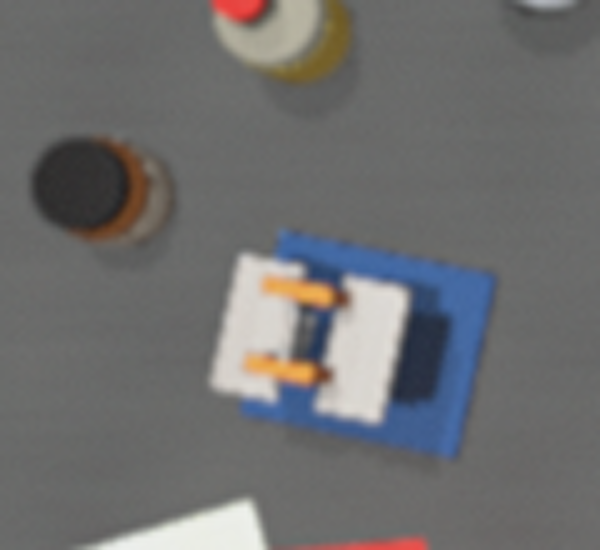

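```bash
python3 - <<'E'
from h import *
c=camera('top')
def f(u,v,z): return ray(c,230+u/4.6,130+v/4.2,z)
def g(u,v,z): return ray(c,100+u/5,170+v/5,z)
H=np.array([f(*p,.13) for p in [(128,185),(430,95),(475,230),(175,320)]]); print(H.round(3),H.mean(0)); 
d=H[1]-H[0];d2=H[2]-H[3];print([np.linalg.norm(e) for e in(d,d2,H[3]-H[0],H[2]-H[1])],[np.degrees(np.arctan2(e[1],e[0])) for e in (d,d2,H[0]-H[3],H[1]-H[2])])
T=np.array([f(*p,.007) for p in [(522,322),(710,272),(770,447),(578,500)]]);print(T.round(3),T.mean(0),np.linalg.norm(T[1]-T[0]))
print('red',f(292,222,.07),'white',f(210,247,.07),'blue',f(388,194,.07))
B=np.array([g(*p,.205) for p in[(300,290),(285,370)]]);print(B,B.mean(0))
R=np.array([g(*p,.155) for p in[(240,252),(408,283),(382,424),(212,390)]]);print(R,R.mean(0))
e=R[1]-R[2];print(np.degrees(np.arctan2(e[1],e[0])))
e=R[0]-R[3];print(np.degrees(np.arctan2(e[1],e[0])))
R=cv2.Rodrigues(np.array(c['rvec']))[0]; print('cam',-R.T@np.array(c['tvec']).ravel())
cc=camera('wrist'); R=cv2.Rodrigues(np.array(cc['rvec']))[0];s=get_state()
from scipy.spatial.transform import Rotation as Ro
Rt=Ro.from_euler('xyz',s['eef_rot'],degrees=True).as_matrix()
print('wrist in tool',Rt.T@(-R.T@np.array(cc['tvec']).ravel()-s['tcp_pos']),(Rt.T@R.T).round(2),cc['fx'])
E
```

```text
[[ 0.634  0.057  0.13 ]
 [ 0.693 -0.122  0.13 ]
 [ 0.605 -0.148  0.13 ]
 [ 0.546  0.029  0.13 ]] [ 0.6194732  -0.04599183  0.13      ]
[np.float64(0.1886266942290165), np.float64(0.18650129821297515), np.float64(0.092151437184335), np.float64(0.09215859544812888)] [np.float64(-71.68918136635504), np.float64(-71.67742095280902), np.float64(17.74687513209129), np.float64(16.42520853155861)]
[[ 0.555 -0.191  0.007]
 [ 0.591 -0.312  0.007]
 [ 0.468 -0.348  0.007]
 [ 0.431 -0.225  0.007]] [ 0.51096977 -0.26888927  0.007     ] 0.12624771783746022
red [ 0.6175877  -0.04149575  0.07      ] white [0.60053564 0.00904932 0.07      ] blue [ 0.63672946 -0.10079517  0.07      ]
[[0.48379863 0.30252327 0.205     ]
 [0.44310088 0.3093043  0.205     ]] [0.46344976 0.30591379 0.205     ]
[[0.5058835  0.34660883 0.155     ]
 [0.48953876 0.25722682 0.155     ]
 [0.41515458 0.26965049 0.155     ]
 [0.43292793 0.35972552 0.155     ]] [0.46087619 0.30830292 0.155     ]
-9.482035341913342
-10.192330591217495
cam [ 0.43276162 -0.00450568  1.50099227]
wrist in tool [-0.00072163 -0.06948652 -0.14235053] [[ 1.    0.    0.  ]
 [-0.    0.97  0.26]
 [-0.   -0.26  0.97]] 374.0796274196855
```

move_arm(
  moves=[0,0,-1.5,0,0,-0.12,9.3,0,0,-1.5,0,0,-0.12,9.3,0,0,-1.5,0,0,-0.12,9.3,0,0,-1.5,0,0,-0.12,9.3,0,0,-1.5,0,0,-0.12,9.3,0,0,-1.5,0,0,-0.12,9.3,0,0,-1.5,0,0,-0.12,9.3,0,0,-1.5,0,0,-0.12,9.3],
)

```text
clock: 2.17
tcp_pos: [0.2, -0.5633, 0.3597]
eef_rot: [-179.5, 0.3, -13.5]
force: [1.0, -0.2, -0.2]
gripper_width: 0.0931
```

```bash
cat >> h.py <<'E'
from scipy.spatial.transform import Rotation as Ro
def go(p,yaw):
    s=get_state(); R=Ro.from_euler('xyz',s['eef_rot'],degrees=True); Rt=Ro.from_euler('xyz',[180,0,yaw],degrees=True)
    d=R.inv().apply(np.array(p)-s['tcp_pos'])*100; r=(R.inv()*Rt).as_rotvec()
    print('tcp',s['tcp_pos'].round(4),s['eef_rot'].round(2),'clk',round(s['clock'],2),'F',s['force'].round(1),'w',round(s['gripper_width'],4)); print('shift cm',d.round(2),'len',np.linalg.norm(d).round(2),'rot',r.round(3))
E
python3 -c "
from h import *
go([.45,.29,.36],-9.8)"
```

```text
tcp [ 0.2    -0.5633  0.3597] [-179.49    0.27  -13.53] clk 2.17 F [ 1.  -0.2 -0.2] w 0.0931
shift cm [  4.34 -88.81   0.75] len 88.92 rot [-0.009  0.004 -0.065]
```

```bash
python3 -c "
from h import *
go([.42,-.25,.36],-9.8)"
```

```text
tcp [ 0.2    -0.5633  0.3597] [-179.49    0.27  -13.53] clk 2.17 F [ 1.  -0.2 -0.2] w 0.0931
shift cm [ 14.06 -35.61   0.23] len 38.28 rot [-0.009  0.004 -0.065]
```

move_arm(
  moves=[1.5,-3.8,0,0,0,-0.01,9.3,1.5,-3.8,0,0,0,-0.01,9.3,1.5,-3.8,0,0,0,-0.01,9.3,1.5,-3.8,0,0,0,-0.01,9.3,1.5,-3.8,0,0,0,-0.01,9.3,1.5,-3.8,0,0,0,-0.01,9.3,1.5,-3.8,0,0,0,-0.01,9.3,1.5,-3.8,0,0,0,0,9.3],
)

```text
clock: 2.83
tcp_pos: [0.3757, -0.2875, 0.3638]
eef_rot: [-179.8, 0.1, -9.4]
force: [0.2, 0.8, -0.6]
gripper_width: 0.0931
```

```bash
python3 -c "
from h import *
go([.45,.29,.36],-9.8)"
```

```text
tcp [ 0.3757 -0.2875  0.3638] [-1.7985e+02  8.0000e-02 -9.3600e+00] clk 2.83 F [ 0.2  0.8 -0.6] w 0.0931
shift cm [ -2.07 -58.18   0.53] len 58.22 rot [-0.003  0.001  0.008]
```

move_arm(
  moves=[-0.1,-4,0,0,0,0,9.3,-0.1,-4,0,0,0,0,9.3,-0.1,-4,0,0,0,0,9.3,-0.1,-4,0,0,0,0,9.3,-0.1,-4,0,0,0,0,9.3,-0.1,-4,0,0,0,0,9.3,-0.1,-4,0,0,0,0,9.3,-0.1,-4,0,0,0,0,9.3],
)

```text
clock: 3.5
tcp_pos: [0.4201, 0.043, 0.3657]
eef_rot: [-179.8, -0.3, -9.4]
force: [0.2, -0.5, 0.0]
gripper_width: 0.0928
```

move_arm(
  moves=[-0.1,-4,0,0,0,0,9.3,-0.1,-4,0,0,0,0,9.3,-0.1,-4,0,0,0,0,9.3,-0.1,-4,0,0,0,0,9.3,-0.1,-4,0,0,0,0,9.3,-0.1,-4,0,0,0,0,9.3,-0.1,-3,0,0,0,0,9.3],
)

```text
clock: 4.08
tcp_pos: [0.4545, 0.3242, 0.3686]
eef_rot: [-179.7, -0.6, -9.2]
force: [0.3, -0.2, 0.5]
gripper_width: 0.0932
```

```bash
python3 -c "
from h import *
c=shot('wrist','w1')
go([.46,.306,.32],-9.8)
for t in ['tongs_head','stand_rest','tongs_jaw','jaw_tip']:
  for r in spot_in('wrist',t)[:3]: print(t,r['confidence'],w(c,r['centre']))"
```

```text
tcp [0.4541 0.3281 0.3674] [-179.58   -0.49   -9.11] clk 4.13 F [-4.6 -0.4 -1.4] w 0.0929
shift cm [0.89 2.12 4.73] len 5.26 rot [-0.007 -0.009  0.012]
tongs_head 0.63 [0.47174868 0.31471784 0.20158951]
stand_rest 0.88 [0.45642069 0.33715402 0.15011272]
tongs_jaw 0.92 [0.48480717 0.30672783 0.20448877]
jaw_tip 0.82 [0.48575893 0.30938925 0.20325954]
```

View pics/w1.png

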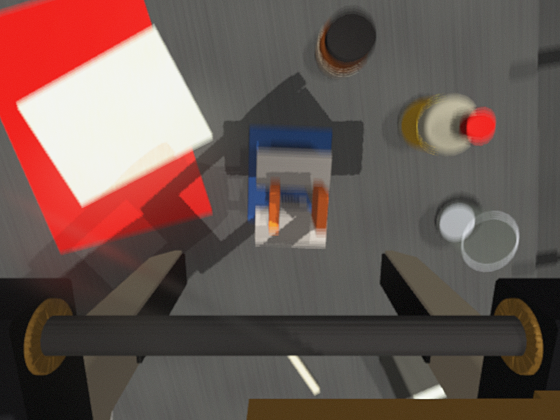

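```bash
python3 -c "
from h import *
c=shot('wrist','w2')
im=cv2.imread('pics/w2.png');hsv=cv2.cvtColor(im,cv2.COLOR_BGR2HSV)
cv2.imwrite('pics/w2z.png',cv2.resize(im[110:260,220:360],None,fx=4,fy=4,interpolation=cv2.INTER_CUBIC))
go([.46,.306,.32],-9.8)"
```

```text
tcp [0.455  0.3203 0.3689] [-179.71   -0.62   -9.36] clk 4.38 F [ 0.4 -0.3  0.1] w 0.0926
shift cm [0.67 1.35 4.9 ] len 5.12 rot [-0.005 -0.011  0.008]
```

View pics/w2z.png

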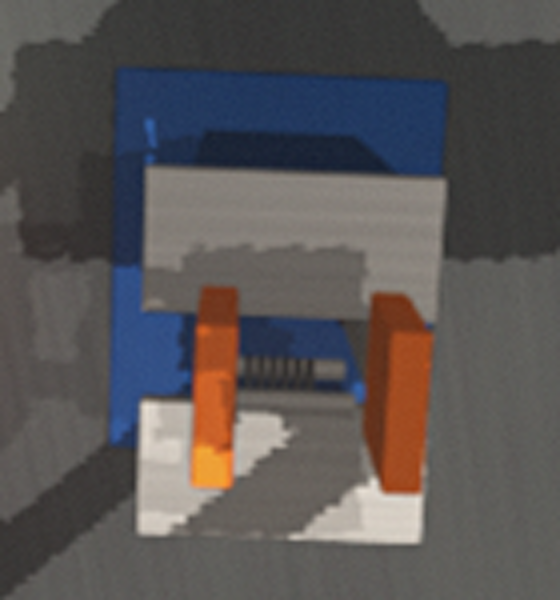

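```bash
python3 -c "
from h import *
c=camera('wrist')
f=lambda u,v,z: ray(c,220+u/4,110+v/4,z)
print(f(311,406,.205))
P=[f(*p,.205) for p in [(197,320),(192,487),(420,492),(432,329)]]; print(np.round(P,4),np.mean(P,0))
R=np.array([f(*p,.155) for p in [(147,167),(445,180),(422,543),(137,535)]]);print(R.round(4),R.mean(0))
for a,b in [(0,1),(3,2)]:
  e=R[b]-R[a];print(np.degrees(np.arctan2(e[1],e[0])),np.linalg.norm(e))
for a,b in [(0,3),(1,2)]:
  e=P[b]-P[a];print(np.degrees(np.arctan2(e[1],e[0])),np.linalg.norm(e))
"
```

```text
[0.46684041 0.31099139 0.205     ]
[[0.4462 0.3332 0.205 ]
 [0.439  0.2975 0.205 ]
 [0.4871 0.2883 0.205 ]
 [0.4943 0.3232 0.205 ]] [0.46663584 0.31054312 0.205     ]
[[0.438  0.362  0.155 ]
 [0.5071 0.3475 0.155 ]
 [0.4896 0.2583 0.155 ]
 [0.4192 0.2723 0.155 ]] [0.4634802 0.310017  0.155    ]
-11.84864933286569 0.07056689032237444
-11.240549893496713 0.07179894310198227
-11.669849489072536 0.04909344291921117
-10.83352609745871 0.04897174162670123
```

```bash
python3 -c "
from h import *
go([.465,.310,.27],-11.2)"
```

```text
tcp [0.4551 0.32   0.3691] [-179.7    -0.64   -9.4 ] clk 4.43 F [0.7 0.4 0. ] w 0.0929
shift cm [1.03 0.88 9.92] len 10.01 rot [-0.005 -0.011  0.031]
```

move_arm(
  moves=[0.3,0.2,2.5,0,-0.005,0.01,9.3,0.3,0.2,2.5,0,-0.005,0.01,9.3,0.3,0.3,2.5,0,0,0.01,9.3,0.1,0.2,2.0,0,0,0,9.3,0,0,0.5,0,0,0,9.3,0,0,0,0,0,0,9.3],
)

```text
clock: 4.93
tcp_pos: [0.4674, 0.3027, 0.2718]
eef_rot: [-179.3, -0.6, -11.8]
force: [-0.2, 0.2, 0.5]
gripper_width: 0.0925
```

```bash
python3 -c "
from h import *
c=shot('wrist','w3')
im=cv2.imread('pics/w3.png')
cv2.imwrite('pics/w3z.png',cv2.resize(im[130:330,190:390],None,fx=3,fy=3,interpolation=cv2.INTER_CUBIC))
go([.465,.310,.19],-11.3)"
```

```text
tcp [0.4676 0.3027 0.2725] [-179.29   -0.58  -11.82] clk 4.98 F [-0.6 -0.4  1. ] w 0.093
shift cm [-0.49 -0.56  8.25] len 8.28 rot [-0.012 -0.01  -0.009]
```

View pics/w3z.png

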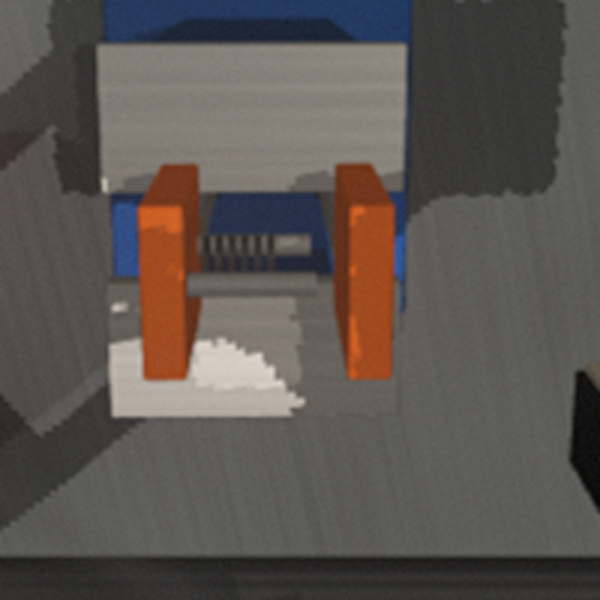

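```bash
python3 -c "
from h import *
c=camera('wrist')
f=lambda u,v,z: ray(c,190+u/3,130+v/3,z)
P=np.array([f(*p,.205) for p in [(138,205),(144,378),(391,378),(395,205)]]); print(np.round(P,4),np.mean(P,0))
R=np.array([f(*p,.155) for p in [(98,44),(406,44),(398,416),(112,416)]]);print(R.round(4),R.mean(0))
for X in (P,R):
 for a,b in [(0,3),(1,2)] if X is P else [(0,1),(3,2)]:
  e=X[b]-X[a];print(np.degrees(np.arctan2(e[1],e[0])),np.linalg.norm(e))
"
```

```text
[[0.4459 0.3331 0.205 ]
 [0.4388 0.2987 0.205 ]
 [0.4869 0.2885 0.205 ]
 [0.494  0.323  0.205 ]] [0.46642163 0.31084188 0.205     ]
[[0.4379 0.3626 0.155 ]
 [0.5068 0.3482 0.155 ]
 [0.4888 0.2588 0.155 ]
 [0.4192 0.2736 0.155 ]] [0.46317825 0.31077328 0.155     ]
-11.90186823745822 0.049221791499238526
-12.005901144483708 0.04919438811239639
-11.811973671604532 0.07045382704719004
-12.029873674180772 0.07108441401217085
```

```bash
python3 -c "
from h import *
go([.466,.3105,.190],-11.9)"
```

```text
tcp [0.468  0.3034 0.2736] [-179.22   -0.65  -11.79] clk 5.03 F [0.6 0.5 0.3] w 0.0934
shift cm [-0.43 -0.54  8.36] len 8.39 rot [-0.014 -0.011  0.002]
```

move_arm(
  moves=[-0.3,-0.4,1,-0.014,-0.011,0,9.3,-0.1,-0.3,2,0,0,0,9.3,0,0,2,0,0,0,9.3,0,0,1,0,0,0,9.3,0,0,0,0,0,0,9.3],
)

```text
clock: 5.45
tcp_pos: [0.4692, 0.3146, 0.2197]
eef_rot: [-179.6, -0.5, -11.8]
force: [-1.0, -0.5, -0.4]
gripper_width: 0.0931
```

```bash
python3 -c "
from h import *
go([.466,.3105,.190],-11.9)"
```

```text
tcp [0.4692 0.3146 0.2197] [-179.62   -0.52  -11.82] clk 5.45 F [-1.  -0.5 -0.4] w 0.0931
shift cm [-0.26  0.49  2.97] len 3.02 rot [-0.007 -0.009  0.001]
```

move_arm(
  moves=[-0.2,0.3,1,-0.007,-0.009,0,9.3,-0.1,0.2,1,0,0,0,9.3,0,0,0.8,0,0,0,9.3,0,0,0,0,0,0,8,0,0,0,0,0,0,7],
)

```text
clock: 5.87
tcp_pos: [0.4659, 0.3112, 0.1919]
eef_rot: [-180.0, -0.1, -11.8]
force: [-0.1, -0.4, 0.6]
gripper_width: 0.0837
```

```bash
python3 -c "
from h import *
go([.466,.3105,.190],-11.9)"
```

```text
tcp [0.4659 0.3112 0.1919] [-1.7996e+02 -7.0000e-02 -1.1780e+01] clk 5.87 F [-0.1 -0.4  0.6] w 0.0837
shift cm [0.02 0.06 0.19] len 0.21 rot [-0.001 -0.001  0.002]
```

move_arm(
  moves=[0,0,0.15,0,0,0,6.5,0,0,0,0,0,0,5.6,0,0,0,0,0,0,5.2,0,0,0,0,0,0,4.9,0,0,0,0,0,0,4.7,0,0,0,0,0,0,4.7,0,0,0,0,0,0,4.7,0,0,0,0,0,0,4.7],
)

```text
clock: 6.53
tcp_pos: [0.4668, 0.3115, 0.1923]
eef_rot: [-179.9, -0.2, -11.8]
force: [-0.1, 0.8, -0.5]
gripper_width: 0.0473
```

```bash
python3 -c "
from h import *
go([.466,.3105,.190],-11.9)"
```

```text
tcp [0.4668 0.3115 0.1923] [-179.86   -0.2   -11.8 ] clk 6.53 F [-0.1  0.8 -0.5] w 0.0473
shift cm [-0.06  0.12  0.23] len 0.27 rot [-0.003 -0.003  0.002]
```

move_arm(
  moves=[0,0,-0.5,0,0,0,4.7,0,0,-1,0,0,0,4.7,0,0,-2,0,0,0,4.7,0,0,-3,0,0,0,4.7,0,0,-3,0,0,0,4.7,0,0,-3,0,0,0,4.7,0,0,-2.5,0,0,0,4.7,0,0,0,0,0,0,4.7],
)

```text
clock: 7.2
tcp_pos: [0.464, 0.3102, 0.3507]
eef_rot: [179.9, 0.1, -11.8]
force: [-0.4, 0.7, -0.6]
gripper_width: 0.0472
```

```bash
python3 -c "
from h import *
c=shot('scene','s2')
im=cv2.imread('pics/s2.png')
cv2.imwrite('pics/s2z.png',cv2.resize(im[120:340,270:490],None,fx=2.7,fy=2.7,interpolation=cv2.INTER_CUBIC))
go([.6176,-.0415,.34],17.7)"
```

```text
tcp [0.4638 0.3101 0.3486] [ 1.7989e+02  1.1000e-01 -1.1790e+01] clk 7.25 F [-0.6  0.5 -0.8] w 0.047
shift cm [22.24 31.27  0.87] len 38.38 rot [ 0.001  0.002 -0.515]
```

View pics/s2z.png

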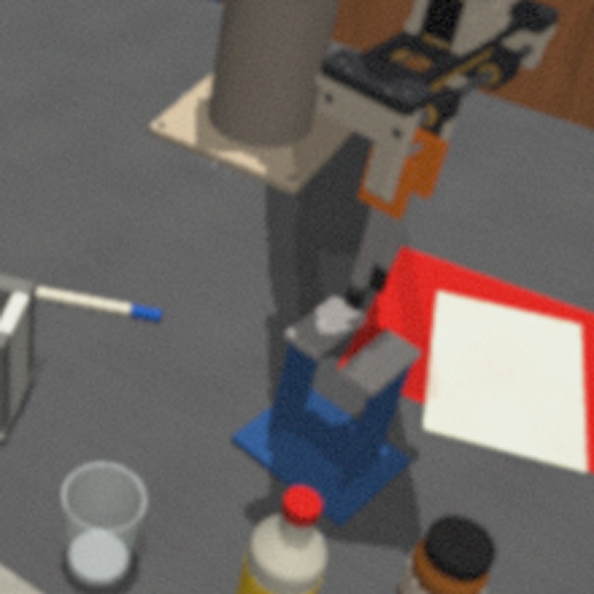

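move_arm(
  moves=[1,2.5,0,0,0,-0.09,4.7,1,3,0,0,0,-0.09,4.7,1,3,0,0,0,-0.09,4.7,1,3,0,0,0,-0.09,4.7,1,3,0,0,0,-0.09,4.7,1,3,0,0,0,-0.07,4.7,0,3,0,0,0,0,4.7,0,3,0,0,0,0,4.7],
)

```text
clock: 7.92
tcp_pos: [0.5467, 0.0789, 0.3404]
eef_rot: [-179.8, 0.6, 20.1]
force: [-0.0, 0.4, -0.3]
gripper_width: 0.0472
```

```bash
python3 -c "
from h import *
go([.595,-.115,.34],17.7)"
```

```text
tcp [0.5467 0.0789 0.3404] [-179.79    0.65   20.13] clk 7.92 F [-0.   0.4 -0.3] w 0.0472
shift cm [-2.140e+00  1.987e+01 -1.000e-02] len 19.98 rot [-0.003  0.011  0.042]
```

move_arm(
  moves=[-0.3,3.5,0,0,0.01,0.03,4.7,-0.3,3.5,0,0,0,0,4.7,-0.3,3.5,0,0,0,0,4.7,-0.4,3.5,0,0,0,0,4.7,-0.4,3,0,0,0,0,4.7,0,2,0,0,0,0,4.7,0,0,0,0,0,0,4.7,0,0,0,0,0,0,4.7],
)

```text
clock: 8.58
tcp_pos: [0.5886, -0.122, 0.3252]
eef_rot: [-179.3, 1.0, 18.0]
force: [0.6, -0.2, -1.5]
gripper_width: 0.0476
```

```bash
python3 -c "
from h import *
c=shot('wrist','w4'); print(px(c,[.6176,-.0415,.07]))
for t in ['cell_red_center','cell_white_center','heater','well_ledge']:
  for r in spot_in('wrist',t)[:2]: print(t,r['confidence'],w(c,r['centre']))
go([.595,-.115,.34],17.7)"
```

```text
[[339.17301047 121.63990646]]
cell_red_center 0.63 [ 0.61696431 -0.03819076  0.06861384]
cell_red_center 0.57 [ 0.62763908 -0.03002365  0.13050413]
cell_white_center 0.72 [0.60745063 0.01212175 0.06906235]
heater 0.94 [ 0.62591952 -0.02526325  0.12685424]
well_ledge 0.65 [ 0.57542666 -0.4544038   0.0071836 ]
well_ledge 0.59 [ 0.62941202 -0.02953427  0.12688236]
tcp [ 0.5891 -0.1199  0.3269] [-179.43    0.9    18.17] clk 8.83 F [-0.4 -0.9 -1. ] w 0.0471
shift cm [ 0.69 -0.29 -1.32] len 1.52 rot [-0.01   0.016  0.008]
```

View pics/w4.png

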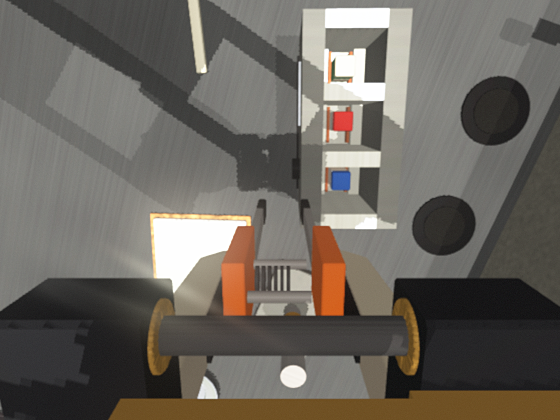

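```bash
python3 -c "
from h import *
im=cv2.imread('pics/w4.png')
cv2.imwrite('pics/w4z.png',cv2.resize(im[0:240,280:430],None,fx=4,fy=2.5*1,interpolation=cv2.INTER_CUBIC))
cv2.imwrite('pics/w4y.png',cv2.resize(im[90:150,310:390],None,fx=10,fy=10,interpolation=cv2.INTER_CUBIC))"
```

```text
(no output)
```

View pics/w4z.png

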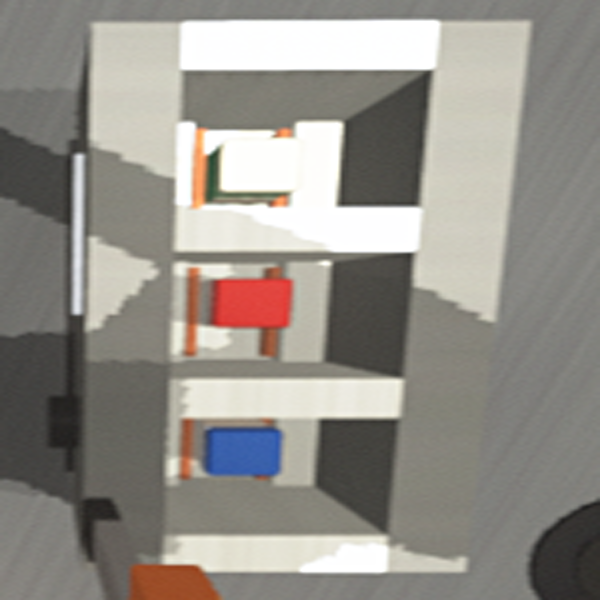

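View pics/w4y.png

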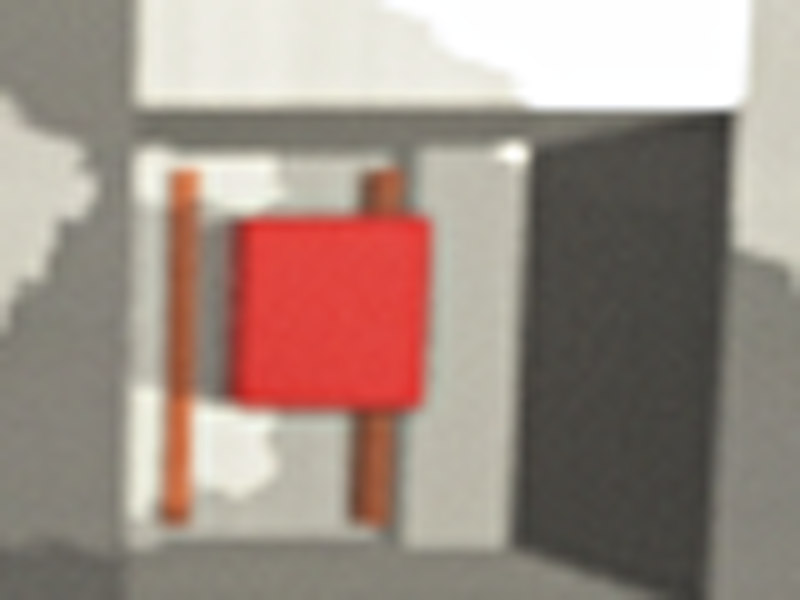

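```bash
python3 -c "
from h import *
c=shot('wrist','w5'); im=c['img'].astype(int)
m=((im[...,0]>170)&(im[...,1]<110)&(im[...,2]<110)); m[:90]=0;m[150:]=0;m[:,:310]=0;m[:,390:]=0
ys,xs=np.nonzero(m);print(xs.min(),xs.max(),ys.min(),ys.max(),len(xs)); pts=np.array([xs,ys]).T.astype(np.float32); r=cv2.minAreaRect(pts);print(r)
print('red top',ray(c,xs.mean(),ys.mean(),.07), ray(c,xs.mean(),ys.mean(),.07))
for q in cv2.boxPoints(r): print(ray(c,*q,.07).round(4))
f=lambda u,v,z: ray(c,280+u/4,v/2.5,z)
R=np.array([f(*p,.13) for p in [(90,22),(530,22),(467,570),(82,570)]]);print(R.round(4),R.mean(0))
for a,b in [(0,1),(3,2),(0,3),(1,2)]:
  e=R[b]-R[a];print(np.degrees(np.arctan2(e[1],e[0])),np.linalg.norm(e))
cv2.imwrite('pics/d.png',cv2.absdiff(cv2.imread('pics/w4.png'),cv2.imread('pics/w5.png'))); print(np.abs(cv2.imread('pics/w4.png').astype(int)-cv2.imread('pics/w5.png')).mean())
"
```

```text
325 350 109 142 354
((337.7503967285156, 125.9896011352539), (24.895063400268555, 32.97138977050781), 2.385944128036499)
red top [ 0.62075034 -0.0392069   0.07      ] [ 0.62075034 -0.0392069   0.07      ]
[ 0.6114 -0.0635  0.07  ]
[ 0.6015 -0.0317  0.07  ]
[ 0.6261 -0.0247  0.07  ]
[ 0.6365 -0.0564  0.07  ]
[[ 0.5512  0.0337  0.13  ]
 [ 0.6369  0.0615  0.13  ]
 [ 0.6964 -0.1158  0.13  ]
 [ 0.6104 -0.1445  0.13  ]] [ 0.62371855 -0.04124646  0.13      ]
17.990669009304266 0.09005193849509886
18.47031642299516 0.0906505587550246
-71.62498562810153 0.18779096313041976
-71.44102543941985 0.18703707288014076
4.000513038548752
```

```bash
python3 -c "
from h import *
c=shot('wrist','w6'); im=c['img'].astype(int)
m=((im[...,0]-im[...,1]>120)&(im[...,0]-im[...,2]>120)&(im[...,0]>190)); m[:90]=0;m[150:]=0;m[:,:310]=0;m[:,390:]=0
n,l,st,ce=cv2.connectedComponentsWithStats(m.astype(np.uint8)); print(st,ce)
k=1+np.argmax(st[1:,4]); print('red top',ray(c,*ce[k],.07))
I=cv2.imread('pics/w6.png'); cv2.imwrite('pics/w6z.png',cv2.resize(I[0:240,280:430],None,fx=5,fy=2.5,interpolation=cv2.INTER_CUBIC))
s=get_state();print(s['tcp_pos'],s['eef_rot'],s['joint_vel'].round(1))
"
```

```text
[[     0      0    560    420 234866]
 [   333    113     18     19    334]] [[279.41204772 209.62452207]
 [341.34730539 121.93712575]]
red top [ 0.62113462 -0.03899128  0.07      ]
[ 0.58923663 -0.12002685  0.32730711] [-179.45852636    0.8722401    18.1725696 ] [-0.2  0.  -0.2  0.  -0.  -0. ]
```

View pics/w6z.png

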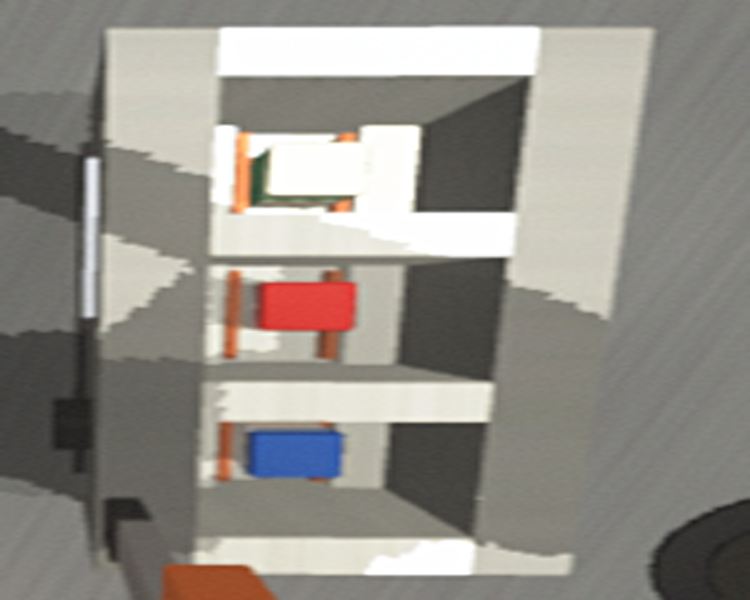

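```bash
python3 -c "
from h import *
c=camera('wrist')
f=lambda u,v,z: ray(c,280+u/5,v/2.5,z)
R=np.array([f(*p,.13) for p in [(106,28),(655,28),(573,573),(97,573)]]);print(R.round(4),R.mean(0))
for a,b in [(0,1),(3,2),(0,3),(1,2)]:
  e=R[b]-R[a];print(np.degrees(np.arctan2(e[1],e[0])),np.linalg.norm(e))
T=camera('top'); im=T['img'].astype(int); m=((im[...,0]-im[...,1]>90)&(im[...,0]-im[...,2]>90)); 
n,l,st,ce=cv2.connectedComponentsWithStats(m.astype(np.uint8)); 
for k in range(1,n): print(st[k],ce[k],ray(T,*ce[k],.07))
im=cv2.imread('pics/top1.png').astype(int)[:,:,::-1]; m=((im[...,0]-im[...,1]>90)&(im[...,0]-im[...,2]>90)); 
n,l,st,ce=cv2.connectedComponentsWithStats(m.astype(np.uint8)); 
for k in range(1,n): print(st[k],ce[k],ray(T,*ce[k],.07))
"
```

```text
[[ 0.551   0.0315  0.13  ]
 [ 0.6367  0.0594  0.13  ]
 [ 0.6953 -0.1178  0.13  ]
 [ 0.6101 -0.1463  0.13  ]] [ 0.62329261 -0.04327982  0.13      ]
18.003669960369205 0.09011163048391807
18.467796191089672 0.08985690960069793
-71.61564897085368 0.18737497572865977
-71.69326097593257 0.18664557034701715
[142 164  11  10  87] [147.2183908 168.5862069] [0.65799098 0.37437167 0.07      ]
[290 180   6   6  28] [292.82142857 182.25      ] [ 0.61932093 -0.03963372  0.07      ]
[  81  278  110   91 4956] [134.95823245 328.41424536] [0.21092242 0.39806743 0.07      ]
[142 164  11  10  84] [147.28571429 168.54761905] [0.65810199 0.37418279 0.07      ]
[290 179   7   7  36] [292.94444444 182.25      ] [ 0.61932133 -0.03998279  0.07      ]
[  81  278  110   90 4933] [134.94769917 328.43624569] [0.21086244 0.39809511 0.07      ]
```

```bash
python3 -c "
from h import *
c=camera('wrist');s=get_state();R=Ro.from_euler('xyz',s['eef_rot'],degrees=True)
I=cv2.imread('pics/w6.png')[:,:,:]
I=np.ascontiguousarray(cv2.resize(I[180:320,210:350],None,fx=4,fy=4,interpolation=cv2.INTER_CUBIC))
for x in (-.0196,-.0136,.0136,.0196):
  for y in (-.007,.007):
    for z in (.145,.119):
      p=px(c,R.apply([x,y,z])+s['tcp_pos'])[0]; q=tuple(int(v) for v in ((p-[210,180])*4)); cv2.circle(I,q,2,(0,255,0) if z>.14 else (255,0,0),-1)
cv2.imwrite('pics/w6t.png',I)
go([.6203,-.0395,.30],18.3)
"
```

```text
tcp [ 0.5892 -0.1205  0.3273] [-179.46    0.88   18.14] clk 9.08 F [ 0.   0.7 -1.5] w 0.047
shift cm [ 5.52 -6.71  2.7 ] len 9.1 rot [-0.009  0.015 -0.003]
```

View pics/w6t.png

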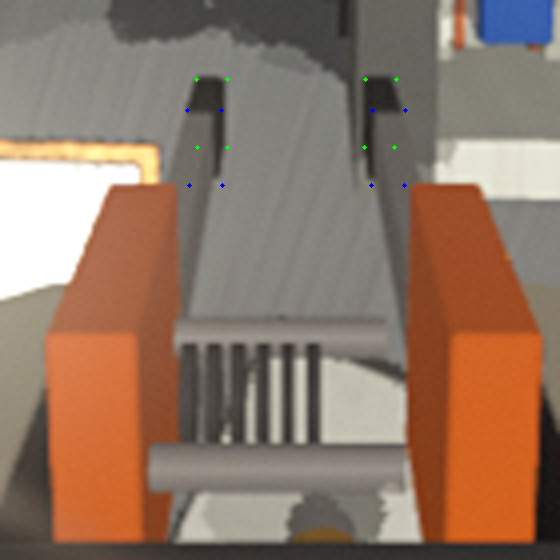

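move_arm(
  moves=[1,-1.5,0,-0.009,0.015,-0.003,4.7,1.5,-2,0,0,0,0,4.7,1.5,-2,0,0,0,0,4.7,1,-1,0,0,0,0,4.7,0,0,0,0,0,0,4.7,0,0,0,0,0,0,4.7],
)

```text
clock: 9.58
tcp_pos: [0.6174, -0.0401, 0.3281]
eef_rot: [179.9, -0.1, 18.3]
force: [-0.1, -0.6, -1.2]
gripper_width: 0.0474
```

```bash
python3 -c "
from h import *
go([.6210,-.0391,.305],18.3)
"
```

```text
tcp [ 0.6174 -0.0401  0.3281] [ 1.7991e+02 -8.0000e-02  1.8320e+01] clk 9.58 F [-0.1 -0.6 -1.2] w 0.0474
shift cm [0.37 0.02 2.31] len 2.34 rot [ 0.002 -0.001  0.   ]
```

move_arm(
  moves=[0.3,0,1,0,0,0,4.7,0.1,0,1.2,0,0,0,4.7,0,0,0,0,0,0,4.7,0,0,0,0,0,0,4.7],
)

```text
clock: 9.92
tcp_pos: [0.6211, -0.0413, 0.3034]
eef_rot: [179.9, -0.0, 18.2]
force: [0.4, -1.1, -0.5]
gripper_width: 0.047
```

```bash
python3 -c "
from h import *
c=shot('wrist','w7');s=get_state();R=Ro.from_euler('xyz',s['eef_rot'],degrees=True)
go([.6210,-.0391,.305],18.3)
I=cv2.imread('pics/w7.png')
I=np.ascontiguousarray(cv2.resize(I[140:290,200:360],None,fx=4,fy=4,interpolation=cv2.INTER_CUBIC))
for x in (-.0196,-.0136,.0136,.0196):
  for y in (-.007,.007):
    for z in (.145,):
      p=px(c,R.apply([x,y,z])+s['tcp_pos'])[0]; q=tuple(int(v) for v in ((p-[200,140])*4)); cv2.circle(I,q,2,(0,255,0),-1)
cv2.imwrite('pics/w7t.png',I)
c=shot('scene','s3'); I=cv2.imread('pics/s3.png');cv2.imwrite('pics/s3z.png',cv2.resize(I[150:300,170:320],None,fx=4,fy=4,interpolation=cv2.INTER_CUBIC))
"
```

```text
tcp [ 0.6209 -0.0414  0.3029] [1.7989e+02 3.0000e-02 1.8220e+01] clk 9.97 F [-0.1  0.6 -1.9] w 0.0472
shift cm [ 0.08 -0.21 -0.21] len 0.31 rot [ 0.002  0.001 -0.001]
```

View pics/w7t.png

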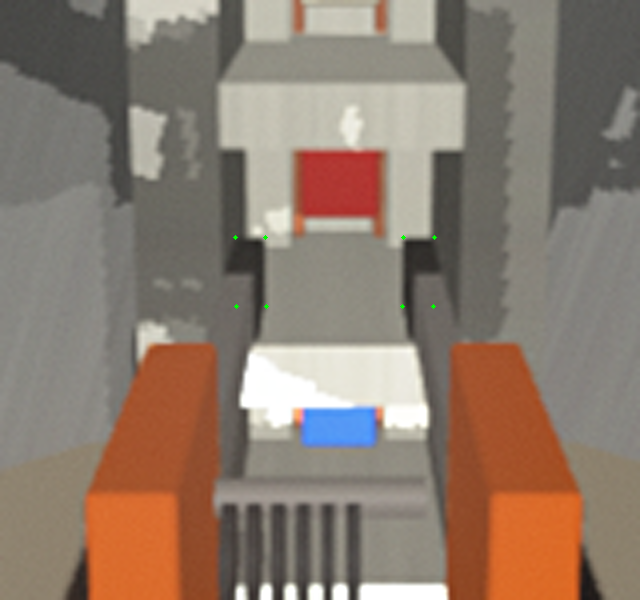

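View pics/s3z.png

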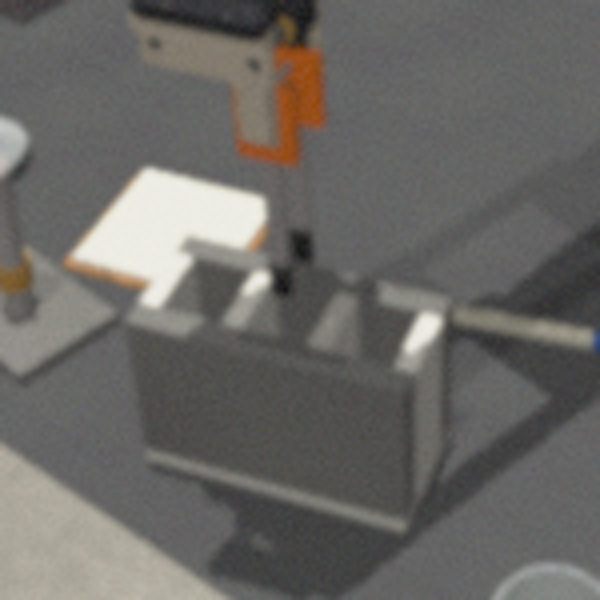

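```bash
python3 -c "
from h import *
c=camera('wrist');s=get_state();R=Ro.from_euler('xyz',s['eef_rot'],degrees=True)
go([.6210,-.0391,.305],18.3)
for n,(u,v,z) in dict(cell=(341,184,.07),rimfar=(342,83,.13),rimnear=(333,376,.13)).items():
  P=ray(c,200+u/4,140+v/4,z);print(n,P,'tool',(R.inv().apply(P-s['tcp_pos'])*1000).round(1))
P=ray(c,200+333.5/4,140+255/4,s['tcp_pos'][2]-.145);print('tips tool',(R.inv().apply(P-s['tcp_pos'])*1000).round(1))
Rc=cv2.Rodrigues(np.array(c['rvec']))[0];print((R.as_matrix().T@Rc.T).round(4),R.inv().apply(-Rc.T@np.array(c['tvec']).ravel()-s['tcp_pos']))
"
```

```text
tcp [ 0.6213 -0.0411  0.3041] [ 1.7985e+02 -6.0000e-02  1.8240e+01] clk 10.07 F [ 0.3 -0.5 -0.6] w 0.0472
shift cm [ 0.03 -0.2  -0.09] len 0.22 rot [ 0.003 -0.001 -0.001]
cell [ 0.62211796 -0.03994926  0.07      ] tool [  0.9  -1.5 234.1]
rimfar [ 0.61159211 -0.00881786  0.13      ] tool [  0.7 -34.2 174. ]
rimnear [ 0.6301    -0.0708636  0.13     ] tool [ -1.1  30.5 174.2]
tips tool [ -1.1  -3.9 145. ]
[[ 1.000e+00  7.000e-04 -2.000e-04]
 [-6.000e-04  9.667e-01  2.559e-01]
 [ 4.000e-04 -2.559e-01  9.667e-01]] [-0.00133403 -0.07128068 -0.14176   ]
```

move_arm(
  moves=[0.12,0.1,1,0,0,0,4.7,0,0,1.5,0,0,0,4.7,0,0,1.5,0,0,0,4.7,0,0,1.5,0,0,0,4.7,0,0,1,0,0,0,4.7,0,0,0,0,0,0,4.7,0,0,0,0,0,0,4.7],
)

```text
clock: 10.65
tcp_pos: [0.6244, -0.0436, 0.237]
eef_rot: [179.7, -0.3, 18.1]
force: [0.2, -0.2, -0.4]
gripper_width: 0.0472
```

```bash
python3 -c "
from h import *
c=shot('wrist','w8');s=get_state();R=Ro.from_euler('xyz',s['eef_rot'],degrees=True)
go([.6210,-.0391,.305],18.3)
I=cv2.imread('pics/w8.png')
I=np.ascontiguousarray(cv2.resize(I[140:290,200:360],None,fx=4,fy=4,interpolation=cv2.INTER_CUBIC))
cv2.imwrite('pics/w8t.png',I)
"
```

```text
tcp [ 0.6243 -0.0436  0.237 ] [179.71  -0.32  18.14] clk 10.7 F [-0.6 -0.2 -1.6] w 0.0468
shift cm [-0.14 -0.49 -6.81] len 6.83 rot [ 0.005 -0.006 -0.003]
```

View pics/w8t.png

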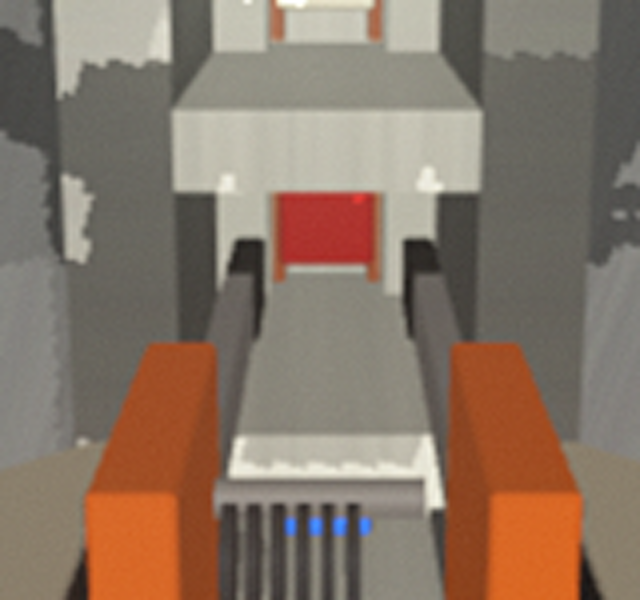

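```bash
python3 -c "
from h import *
c=camera('wrist');s=get_state();R=Ro.from_euler('xyz',s['eef_rot'],degrees=True)
print(s['tcp_pos'],s['eef_rot'])
for n,(u,v,z) in dict(celledge=(326,263,.07),rimfar=(327,109,.13),rimnear=(331,435,.13)).items():
  P=ray(c,200+u/4,140+v/4,z);print(n,P,'tool',(R.inv().apply(P-s['tcp_pos'])*1000).round(1))
P=ray(c,200+333.5/4,140+257/4,s['tcp_pos'][2]-.145);print('tips tool',(R.inv().apply(P-s['tcp_pos'])*1000).round(1))
for y in(-.007,.007): print(px(c,R.apply([0,y,.145])+s['tcp_pos'])-[200,140])
"
```

```text
[ 0.62463631 -0.04356746  0.23762131] [179.68780759  -0.36592703  18.14376997]
celledge [ 0.62436022 -0.04784251  0.07      ] tool [ -2.7   3.1 167.6]
rimfar [ 0.61156218 -0.00865093  0.13      ] tool [ -2.2 -37.8 107.4]
rimnear [ 0.63021305 -0.06331347  0.13      ] tool [ -1.5  19.9 107.7]
tips tool [ -1.1  -3.6 145. ]
[[84.77076988 60.03523473]]
[[84.73580352 77.23499305]]
```

move_arm(
  moves=[-0.06,-0.3,0,0.005,-0.006,-0.002,4.7,0,-0.25,0,0,0,0,4.7,0,0,0,0,0,0,4.7,0,0,0,0,0,0,4.7],
)

```text
clock: 11.08
tcp_pos: [0.6237, -0.0381, 0.2412]
eef_rot: [179.9, -0.3, 18.3]
force: [-0.6, -0.3, -1.2]
gripper_width: 0.0471
```

```bash
python3 -c "
from h import *
c=shot('wrist','w9');s=get_state();R=Ro.from_euler('xyz',s['eef_rot'],degrees=True)
go([.6210,-.0385,.235],18.3)
I=cv2.imread('pics/w9.png')
I=np.ascontiguousarray(cv2.resize(I[140:290,200:360],None,fx=4,fy=4,interpolation=cv2.INTER_CUBIC))
cv2.imwrite('pics/w9t.png',I)
"
```

```text
tcp [ 0.6238 -0.0381  0.2414] [179.88  -0.26  18.28] clk 11.13 F [-0.4  1.  -1.3] w 0.0473
shift cm [-0.28 -0.05  0.63] len 0.7 rot [ 0.002 -0.005 -0.   ]
```

View pics/w9t.png

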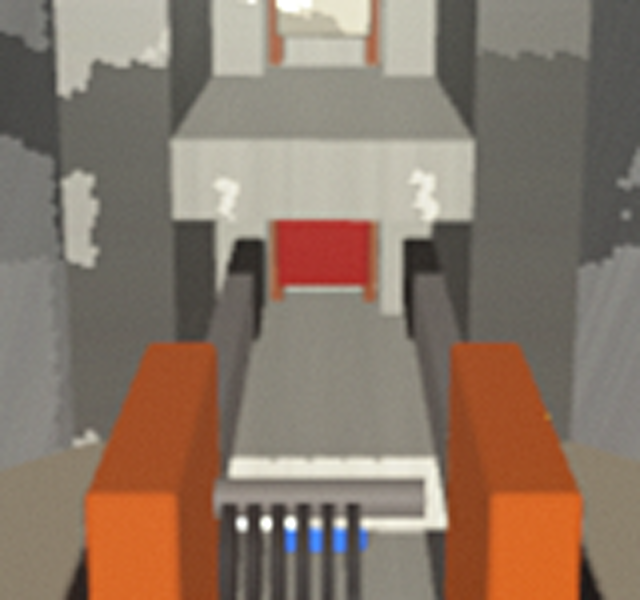

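move_arm(
  moves=[-0.2,0,0,0.002,-0.005,0,4.7,0,0,0.3,0,0,0,4.7,0,0,0,0,0,0,4.7,0,0,0,0,0,0,4.7],
)

```text
clock: 11.47
tcp_pos: [0.622, -0.0388, 0.2389]
eef_rot: [180.0, -0.0, 18.3]
force: [0.1, -0.0, -0.9]
gripper_width: 0.0471
```

```bash
python3 -c "
from h import *
c=shot('wrist','w10');s=get_state();R=Ro.from_euler('xyz',s['eef_rot'],degrees=True)
go([.6210,-.0385,.235],18.3)
I=cv2.imread('pics/w10.png')
I=np.ascontiguousarray(cv2.resize(I[140:290,200:360],None,fx=4,fy=4,interpolation=cv2.INTER_CUBIC))
cv2.imwrite('pics/w10t.png',I)
"
```

```text
tcp [ 0.622  -0.0388  0.2388] [179.97  -0.    18.28] clk 11.52 F [-0.1  0.3 -0.6] w 0.0473
shift cm [-0.08 -0.06  0.38] len 0.39 rot [ 0.001 -0.    -0.   ]
```

View pics/w10t.png

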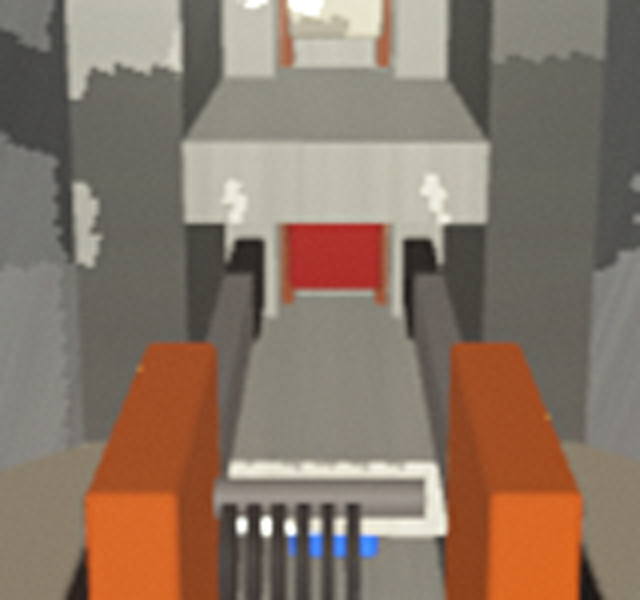

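move_arm(
  moves=[0,0,0.8,0,0,0,4.7,0,0,0.8,0,0,0,4.7,0,0,0.8,0,0,0,4.7,0,0,0,0,0,0,4.7],
)

```text
clock: 11.85
tcp_pos: [0.6219, -0.0389, 0.212]
eef_rot: [180.0, -0.0, 18.3]
force: [-1.6, 0.3, -1.2]
gripper_width: 0.0474
```

```bash
python3 -c "
from h import *
c=shot('wrist','w11')
go([.6220,-.0385,.178],18.3)
I=cv2.imread('pics/w11.png')
I=np.ascontiguousarray(cv2.resize(I[140:290,200:360],None,fx=4,fy=4,interpolation=cv2.INTER_CUBIC))
cv2.imwrite('pics/w11t.png',I)
"
```

```text
tcp [ 0.622  -0.0389  0.2127] [ 1.7996e+02 -2.0000e-02  1.8280e+01] clk 11.9 F [-0.   0.4 -1.7] w 0.047
shift cm [ 0.01 -0.04  3.47] len 3.47 rot [ 0.001 -0.    -0.   ]
```

View pics/w11t.png

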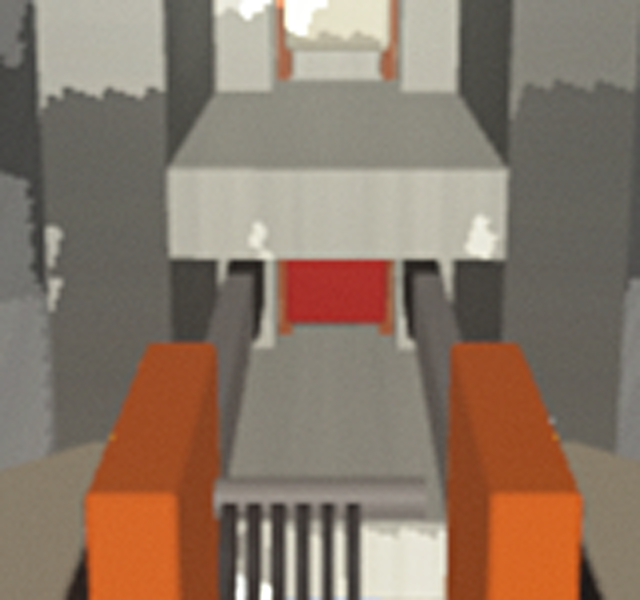

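move_arm(
  moves=[0.03,-0.03,0.7,0,0,0,4.7,0,0,0.7,0,0,0,4.7,0,0,0.7,0,0,0,4.7,0,0,0.5,0,0,0,4.7,0,0,0,0,0,0,4.7],
)

```text
clock: 12.32
tcp_pos: [0.6222, -0.0385, 0.1837]
eef_rot: [180.0, -0.0, 18.3]
force: [-0.4, -1.0, -1.6]
gripper_width: 0.0473
```

```bash
python3 -c "
from h import *
c=shot('wrist','w12')
go([.6220,-.0385,.178],18.3)
I=cv2.imread('pics/w12.png')
I=np.ascontiguousarray(cv2.resize(I[140:290,200:360],None,fx=4,fy=4,interpolation=cv2.INTER_CUBIC))
cv2.imwrite('pics/w12t.png',I)
"
```

```text
tcp [ 0.6222 -0.0385  0.1841] [ 1.7996e+02 -1.0000e-02  1.8270e+01] clk 12.37 F [-0.1  0.1 -2.2] w 0.0472
shift cm [-0.02 -0.01  0.61] len 0.61 rot [ 0.001 -0.    -0.001]
```

View pics/w12t.png

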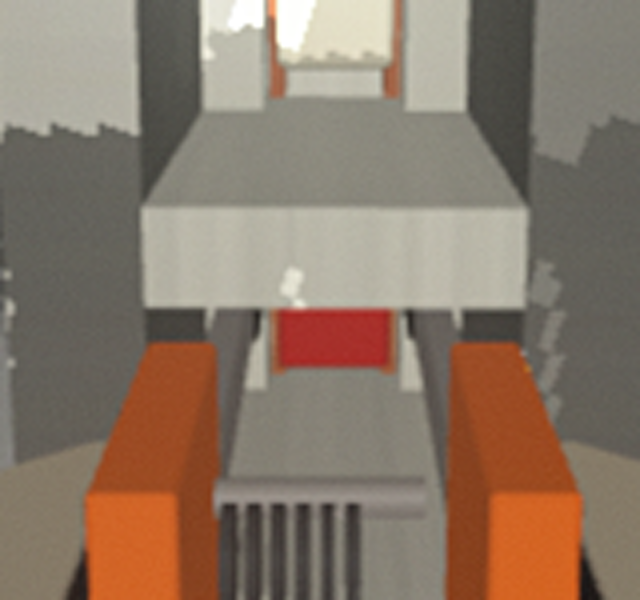

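Tips straddle the red cell, centred. Now creep down until the ledges are felt.

move_arm(
  moves=[0,0,0.3,0,0,0,4.7,0,0,0.2,0,0,0,4.7],
)

```text
clock: 12.53
tcp_pos: [0.6226, -0.0385, 0.1795]
eef_rot: [179.9, -0.1, 18.3]
force: [-1.2, -0.3, -1.7]
gripper_width: 0.0469
```

move_arm(
  moves=[0,0,0.15,0,0,0,4.7,0,0,0,0,0,0,4.7],
)

```text
clock: 12.7
tcp_pos: [0.6227, -0.0386, 0.1779]
eef_rot: [179.9, -0.1, 18.3]
force: [-0.2, -0.1, -0.8]
gripper_width: 0.0471
```

move_arm(
  moves=[0,0,0.15,0,0,0,4.7,0,0,0,0,0,0,4.7],
)

```text
clock: 12.87
tcp_pos: [0.6234, -0.0387, 0.1773]
eef_rot: [179.9, -0.2, 18.3]
force: [-0.3, 0.2, -1.2]
gripper_width: 0.0473
```

move_arm(
  moves=[-0.1,0,0,0,-0.003,0,4.7,0,0,0,0,0,0,4.7],
)

```text
clock: 13.03
tcp_pos: [0.6225, -0.0391, 0.1777]
eef_rot: [179.9, -0.0, 18.3]
force: [-0.1, 0.3, -1.2]
gripper_width: 0.0472
```

```bash
python3 -c "
from h import *
c=shot('wrist','w13')
go([.6225,-.0385,.177],18.3)
I=cv2.imread('pics/w13.png')
I=np.ascontiguousarray(cv2.resize(I[190:240,240:320],None,fx=8,fy=8,interpolation=cv2.INTER_CUBIC))
cv2.imwrite('pics/w13t.png',I)
"
```

```text
tcp [ 0.6226 -0.039   0.1776] [ 1.7987e+02 -3.0000e-02  1.8270e+01] clk 13.08 F [ 0.  -0.4 -1.8] w 0.0473
shift cm [ 0.01 -0.05  0.06] len 0.08 rot [ 0.002 -0.    -0.   ]
```

View pics/w13t.png

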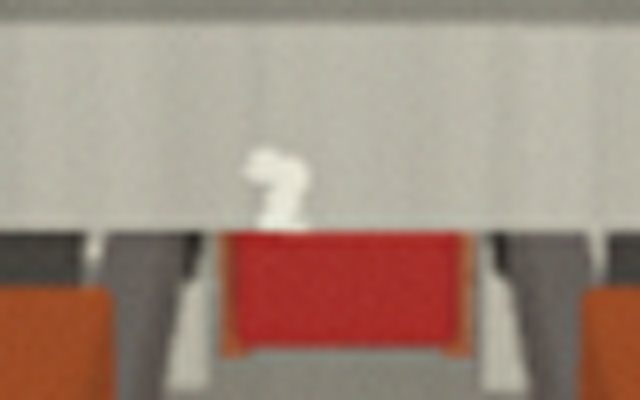

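move_arm(
  moves=[0,0,0,0,0,0,4.5,0,0,0,0,0,0,4.4,0,0,0,0,0,0,4.3,0,0,0,0,0,0,4.2,0,0,0,0,0,0,4.1,0,0,0,0,0,0,4.0,0,0,0,0,0,0,3.95,0,0,0,0,0,0,3.9],
)

```text
clock: 13.75
tcp_pos: [0.6225, -0.039, 0.1773]
eef_rot: [179.9, -0.0, 18.3]
force: [0.9, 0.3, -1.2]
gripper_width: 0.0396
```

```bash
python3 -c "
from h import *
go([.6225,-.0385,.177],18.3);print(get_state()['ft_torque'])"
```

```text
tcp [ 0.6225 -0.039   0.1773] [ 1.7988e+02 -1.0000e-02  1.8270e+01] clk 13.75 F [ 0.9  0.3 -1.2] w 0.0396
shift cm [ 0.02 -0.04  0.03] len 0.06 rot [ 0.002 -0.    -0.   ]
[-0.03482494 -0.08876911  0.01528985]
```

move_arm(
  moves=[0,0,0,0,0,0,3.8,0,0,0,0,0,0,3.7,0,0,0,0,0,0,3.6,0,0,0,0,0,0,3.5,0,0,0,0,0,0,3.5],
)

```text
clock: 14.17
tcp_pos: [0.6225, -0.0389, 0.1774]
eef_rot: [179.9, -0.0, 18.3]
force: [-0.3, -0.4, -2.0]
gripper_width: 0.0386
```

move_arm(
  moves=[0,0,-0.1,0,0,0,3.5,0,0,-0.1,0,0,0,3.5],
)

```text
clock: 14.33
tcp_pos: [0.6218, -0.039, 0.178]
eef_rot: [179.9, 0.1, 18.3]
force: [0.3, -0.7, -4.8]
gripper_width: 0.0386
```

move_arm(
  moves=[0,0,-0.15,0,0,0,3.5,0,0,-0.15,0,0,0,3.5],
)

```text
clock: 14.5
tcp_pos: [0.6214, -0.0389, 0.1799]
eef_rot: [180.0, 0.2, 18.3]
force: [2.3, 0.5, -5.7]
gripper_width: 0.0388
```

move_arm(
  moves=[0.05,0,-0.2,0,-0.003,0,3.5,0,0,-0.2,0,0,0,3.5,0,0,0,0,0,0,3.5],
)

```text
clock: 14.75
tcp_pos: [0.6221, -0.0385, 0.1841]
eef_rot: [180.0, 0.3, 18.3]
force: [2.6, 0.4, -3.6]
gripper_width: 0.0386
```

```bash
python3 -c "
from h import *
c=shot('wrist','w14')
go([.6225,-.039,.177],18.3);print(get_state()['force'],px(c,[.6213,-.0383,.07]))
I=cv2.imread('pics/w14.png')
I=np.ascontiguousarray(cv2.resize(I[140:290,200:360],None,fx=4,fy=4,interpolation=cv2.INTER_CUBIC))
cv2.imwrite('pics/w14t.png',I)
"
```

```text
tcp [ 0.6221 -0.0385  0.1841] [179.99   0.33  18.27] clk 14.8 F [ 1.3 -0.1 -3.9] w 0.0391
shift cm [0.03 0.06 0.71] len 0.71 rot [ 0.     0.006 -0.001]
[ 1.25756973 -0.10220598 -3.94095585] [[284.40562371 218.15860843]]
```

View pics/w14t.png

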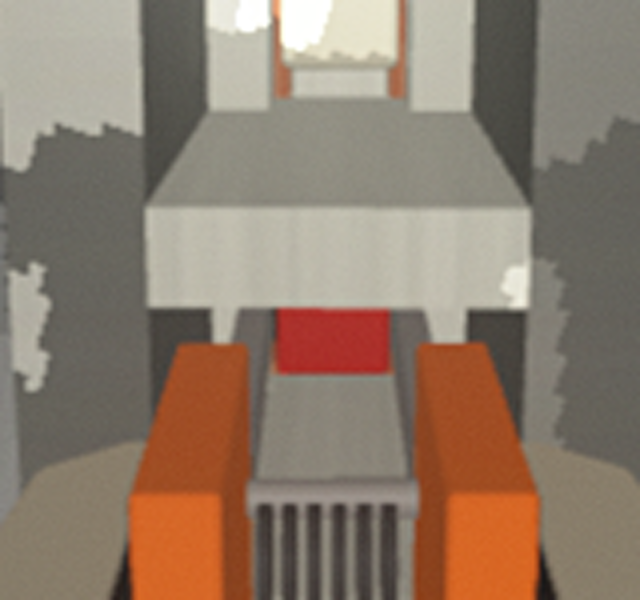

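```bash
python3 -c "
from h import *
c=camera('wrist')
y=np.array([-.3135,.9496,0]);x=np.array([.9496,.3135,0])
for z in (.07,.077):
  C=np.array([.6213,-.0385,z]); P=[C-.01*y-.01*x,C-.01*y+.01*x]; print(z,((px(c,P)-[200,140])*4).round(1))
W=np.array([.6233,-.0433,.13]); print(((px(c,[W+.022*y-.026*x,W+.022*y+.026*x])-[200,140])*4).round(1))
s=shot('scene','s4');I=cv2.imread('pics/s4.png');cv2.imwrite('pics/s4z.png',cv2.resize(I[150:300,170:320],None,fx=4,fy=4,interpolation=cv2.INTER_CUBIC))
"
```

```text
0.07 [[281.2 367.1]
 [392.6 367.3]]
0.077 [[279.7 379.1]
 [394.  379.4]]
[[148.5 312. ]
 [530.3 312.8]]
```

```bash
python3 -c "
from h import *
for n in ('w12','w13','w14'):
  im=cv2.imread(f'pics/{n}.png')[:,:,::-1].astype(float); a=im[:,:,0]-im[:,:,1]
  col=a[200:245,276:290].mean(1); print(n,col.round(0).astype(int))
  row=a[221:230,255:312].mean(0); print(row.round(0).astype(int))
"
```

```text
w12 [  2   3   2   3   3   3   3   3   3   3   3   3   3   3   2   0  16  81
 122 121 119 119 119 119 119 119 120 120 120 123 121  77  17   0   3   4
   4   5   4   4   4   5   4   4   4]
[  5   5   6   6   7   6   5   5   5   4   2   2  20  48  76 103 119 122
 120 120 119 120 120 120 120 119 120 120 119 120 120 119 120 120 120 120
 120 121 121 122 119 104  76  47  18   1   3   4   5   5   6   6   6   6
   6   6   5]
w13 [  3   3   3   3   3   3   3   3   3   3   4   3   3   3   3   3   2  -1
  19 101 124 120 119 119 119 119 119 120 120 120 120 122 109  50   0   2
   4   4   4   4   4   5   4   5   4]
[  5   7   6   7   6   6   6   5   5   4   2   4  35  64  90 117 120 119
 119 119 119 120 119 119 120 119 119 120 119 120 119 119 120 120 120 120
 120 120 121 121 119 109  79  52  21   2   3   4   5   6   6   6   6   6
   6   6   5]
w14 [  3   3   3   4   3   3   4   3   3   3   3   3   4   4   2   0  18  90
 126 124 123 122 123 122 123 123 123 124 123 124 125 128 123  62   1   2
   5   5   5   5   6   6   5   6   5]
[ 38  37  38  39  41  40  31  14   6   7   6   6  12  34  88 120 124 123
 123 123 123 123 123 123 123 123 124 123 123 123 123 123 123 124 123 123
 124 124 124 125 123 115  57   7   5   7   6   6  11  28  41  44  42  40
  40  39  40]
```

move_arm(
  moves=[0,0,-0.3,0,0.004,0,3.5,0,0,-0.3,0,0,0,3.5,0,0,-0.3,0,0,0,3.5,0,0,-0.3,0,0,0,3.5],
)

```text
clock: 15.23
tcp_pos: [0.6212, -0.0384, 0.1957]
eef_rot: [-180.0, 0.2, 18.3]
force: [-1.9, -1.2, -2.3]
gripper_width: 0.0392
```

```bash
python3 -c "
from h import *
c=shot('wrist','w15');s=get_state()
go([.6225,-.039,.177],18.3)
I=cv2.imread('pics/w15.png')
cv2.imwrite('pics/w15t.png',cv2.resize(I[140:290,200:360],None,fx=4,fy=4,interpolation=cv2.INTER_CUBIC))
dz=s['tcp_pos'][2]-.1774
y=np.array([-.3135,.9496,0]);x=np.array([.9496,.3135,0])
for z in (.07,.07+dz):
  C=np.array([.6213,-.0385,z]); P=[C-.01*y-.01*x,C-.01*y+.01*x]; print(z,((px(c,P)-[200,140])*4).round(1))
W=np.array([.6233,-.0433,.13]); print(((px(c,[W+.022*y-.026*x,W+.022*y+.026*x])-[200,140])*4).round(1))
"
```

```text
tcp [ 0.6215 -0.0385  0.1968] [-1.7999e+02  1.5000e-01  1.8270e+01] clk 15.28 F [-0.2 -0.4 -1. ] w 0.0391
shift cm [0.08 0.08 1.98] len 1.98 rot [-0.     0.003 -0.001]
0.07 [[286.4 350.6]
 [393.3 350.8]]
0.0893687053319886 [[282.8 382.8]
 [397.3 383. ]]
[[163.1 293.1]
 [524.8 293.6]]
```

View pics/w15t.png

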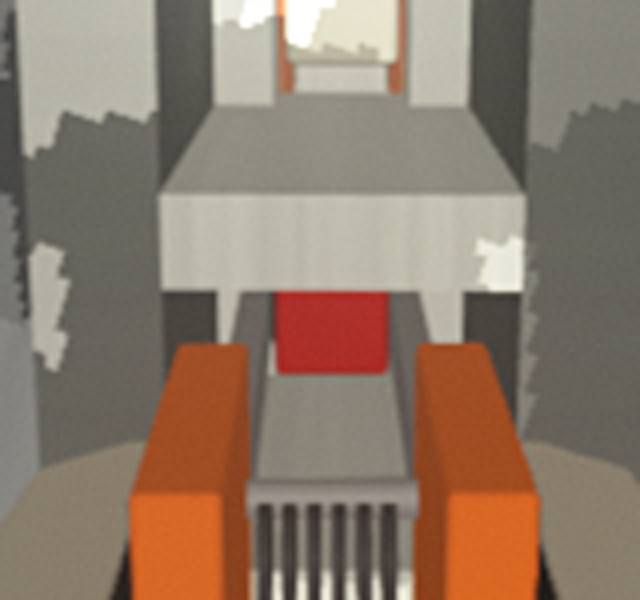

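move_arm(
  moves=[0.08,0,-0.3,0,0.003,0,3.5,0,0,-0.4,0,0,0,3.5,0,0,-0.5,0,0,0,3.5,0,0,-0.7,0,0,0,3.5,0,0,-0.7,0,0,0,3.5,0,0,-0.7,0,0,0,3.5],
)

```text
clock: 15.78
tcp_pos: [0.6223, -0.0385, 0.2343]
eef_rot: [180.0, -0.1, 18.3]
force: [0.8, -0.1, -2.1]
gripper_width: 0.0389
```

```bash
python3 -c "
from h import *
c=shot('wrist','w16');s=get_state()
go([.6225,-.039,.33],18.3)
I=cv2.imread('pics/w16.png')
cv2.imwrite('pics/w16t.png',cv2.resize(I[140:290,200:360],None,fx=4,fy=4,interpolation=cv2.INTER_CUBIC))
"
```

```text
tcp [ 0.6231 -0.0386  0.2365] [179.89  -0.22  18.26] clk 15.83 F [ 0.4 -0.7 -0.5] w 0.0388
shift cm [-0.04  0.03 -9.35] len 9.35 rot [ 0.002 -0.004 -0.001]
```

View pics/w16t.png

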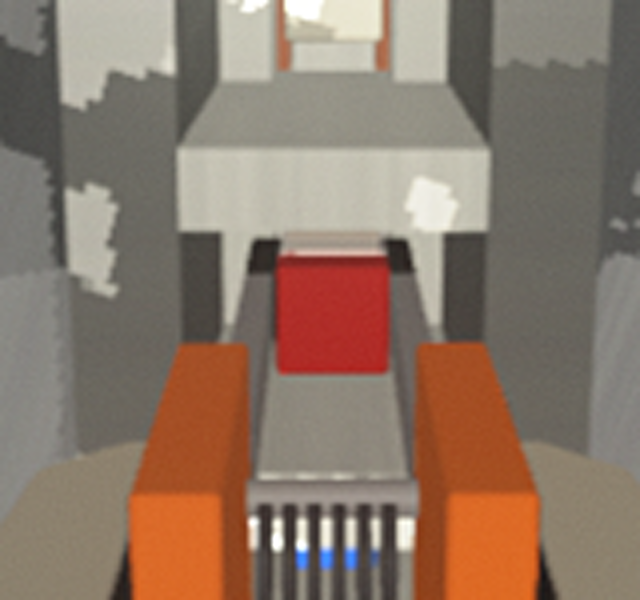

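move_arm(
  moves=[-0.05,0,-1,0,-0.003,0,3.5,0,0,-1.5,0,0,0,3.5,0,0,-1.5,0,0,0,3.5,0,0,-1.5,0,0,0,3.5,0,0,-1.5,0,0,0,3.5,0,0,-1.5,0,0,0,3.5,0,0,-1.5,0,0,0,3.5,0,0,0,0,0,0,3.5],
)

```text
clock: 16.5
tcp_pos: [0.6217, -0.0386, 0.3465]
eef_rot: [179.8, -0.0, 18.3]
force: [0.6, -1.1, -2.0]
gripper_width: 0.0389
```

```bash
python3 -c "
from h import *
c=shot('wrist','w17');s=get_state()
go([.511,-.269,.34],17)
R=Ro.from_euler('xyz',s['eef_rot'],degrees=True)
I=cv2.imread('pics/w17.png'); 
for z in (.096,.107,.108,.11,.112):
  print(z,[(((px(c,R.apply([0,yy,z])+s['tcp_pos'])-[200,140])*4)[0,1]).round(1) for yy in (-.01,.01)])
cv2.imwrite('pics/w17t.png',cv2.resize(I[140:290,200:360],None,fx=4,fy=4,interpolation=cv2.INTER_CUBIC))
c=shot('scene','s5');I=cv2.imread('pics/s5.png');cv2.imwrite('pics/s5z.png',cv2.resize(I[120:290,150:320],None,fx=3.5,fy=3.5,interpolation=cv2.INTER_CUBIC))
"
```

```text
tcp [ 0.6216 -0.0386  0.3449] [1.7988e+02 2.0000e-02 1.8260e+01] clk 16.55 F [ 0.5 -0.9 -2.1] w 0.0388
shift cm [-17.72  18.42   0.54] len 25.56 rot [0.002 0.    0.022]
0.096 [np.float64(282.7), np.float64(397.4)]
0.107 [np.float64(266.9), np.float64(377.3)]
0.108 [np.float64(265.5), np.float64(375.5)]
0.11 [np.float64(262.8), np.float64(372.1)]
0.112 [np.float64(260.2), np.float64(368.7)]
```

View pics/w17t.png

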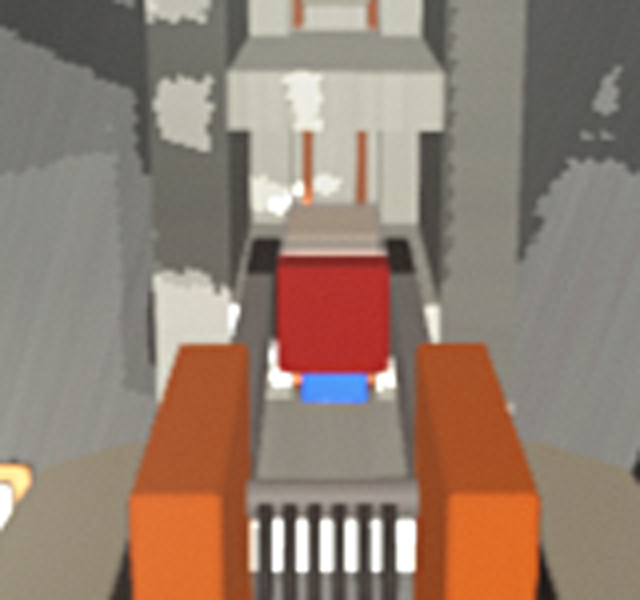

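View pics/s5z.png

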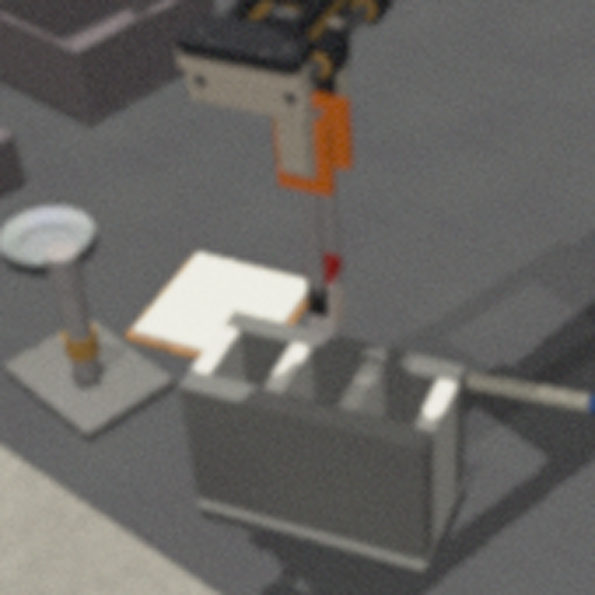

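move_arm(
  moves=[-1,1,0,0,0,0,3.5,-2,2,0,0,0,0,3.5,-2.5,2.6,0,0,0,0,3.5,-2.5,2.6,0,0,0,0,3.5,-2.5,2.6,0,0,0,0,3.5,-2.5,2.6,0,0,0,0,3.5,-2,2,0,0,0,0,3.5,-1,1,0,0,0,0,3.5],
)

```text
clock: 17.27
tcp_pos: [0.5116, -0.25, 0.3297]
eef_rot: [-179.4, 1.0, 18.7]
force: [-0.3, -0.1, -0.9]
gripper_width: 0.039
```

```bash
python3 -c "
from h import *
c=shot('wrist','w18');s=get_state()
go([.511,-.269,.34],17)
print(px(c,[.511,-.269,.01]))
for r in spot_in('wrist','tile_top'): print(r['confidence'],w(c,r['centre']))
c=shot('top','t2')
"
```

```text
tcp [ 0.5107 -0.2516  0.3292] [-179.4     1.08   18.65] clk 17.32 F [-0.5 -1.6 -2.5] w 0.0391
shift cm [-0.54  1.64 -1.09] len 2.04 rot [-0.01   0.019  0.029]
[[282.80218558 191.19705178]]
0.73 [ 0.5050877  -0.25153347  0.0048843 ]
0.62 [ 0.63788564 -0.07758282  0.11843238]
```

View pics/w18.png

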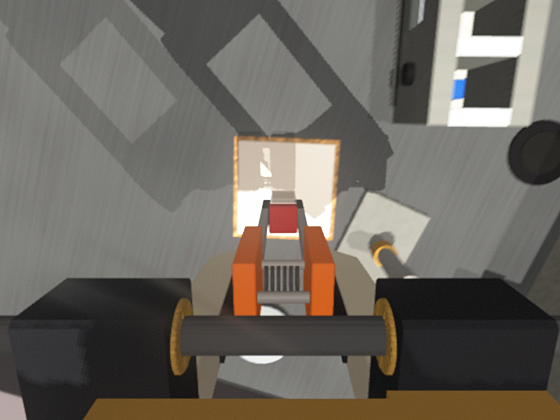

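move_arm(
  moves=[-0.2,0.8,0.5,-0.01,0.018,0.02,3.5,-0.2,0.7,1,0,0,0,3.5,0,0,1.5,0,0,0,3.5,0,0,1.5,0,0,0,3.5,0,0,1.5,0,0,0,3.5,0,0,1.5,0,0,0,3.5,0,0,1,0,0,0,3.5,0,0,0,0,0,0,3.5],
)

```text
clock: 18.08
tcp_pos: [0.5139, -0.2581, 0.234]
eef_rot: [-179.5, 0.1, 18.1]
force: [0.2, -0.4, -1.4]
gripper_width: 0.039
```

```bash
python3 -c "
from h import *
go([.513,-.268,.1805],17)
"
```

```text
tcp [ 0.5139 -0.2581  0.234 ] [-1.7949e+02  1.5000e-01  1.8090e+01] clk 18.08 F [ 0.2 -0.4 -1.4] w 0.039
shift cm [-0.38  0.96  5.34] len 5.44 rot [-0.009  0.003  0.019]
```

move_arm(
  moves=[-0.1,0.5,0.5,-0.009,0.003,0,3.5,-0.2,0.4,1,0,0,0,3.5,0,0,1,0,0,0,3.5,0,0,1,0,0,0,3.5,0,0,0,0,0,0,3.5,0,0,0,0,0,0,3.5],
)

```text
clock: 18.58
tcp_pos: [0.5146, -0.2679, 0.1958]
eef_rot: [179.9, -0.0, 18.2]
force: [0.1, -0.8, -1.5]
gripper_width: 0.0386
```

```bash
python3 -c "
from h import *
go([.513,-.268,.1805],17)
c=shot('wrist','w19');c=shot('scene','s6');I=cv2.imread('pics/s6.png');cv2.imwrite('pics/s6z.png',cv2.resize(I[120:290,150:320],None,fx=3.5,fy=3.5,interpolation=cv2.INTER_CUBIC))
"
```

```text
tcp [ 0.5146 -0.2679  0.1958] [ 1.7993e+02 -4.0000e-02  1.8230e+01] clk 18.58 F [ 0.1 -0.8 -1.5] w 0.0386
shift cm [-0.16 -0.04  1.53] len 1.54 rot [ 0.001 -0.001  0.021]
```

View pics/w19.png

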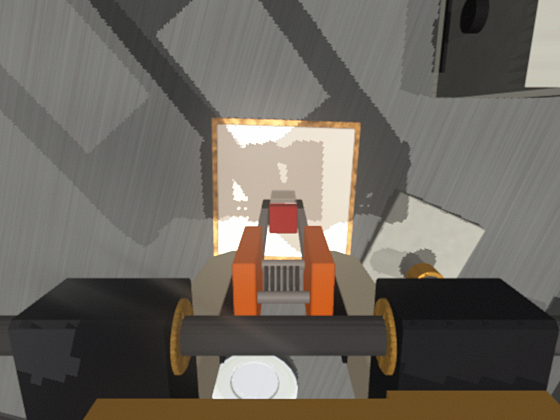

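View pics/s6z.png

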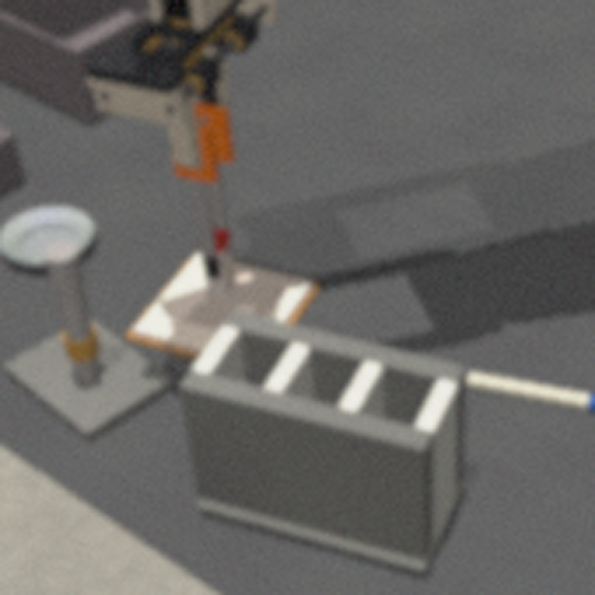

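move_arm(
  moves=[-0.1,0,0.5,0,0,0,3.5,0,0,0.4,0,0,0,3.5,0,0,0.2,0,0,0,3.5,0,0,0,0,0,0,3.5],
)

```text
clock: 19.02
tcp_pos: [0.5146, -0.2688, 0.1861]
eef_rot: [179.8, -0.2, 18.2]
force: [0.0, 0.1, -1.2]
gripper_width: 0.0388
```

move_arm(
  moves=[0,0,0.15,0,0,0,3.5,0,0,0,0,0,0,3.5],
)

```text
clock: 19.18
tcp_pos: [0.5146, -0.2688, 0.1846]
eef_rot: [179.8, -0.2, 18.2]
force: [-0.5, -0.2, -1.1]
gripper_width: 0.0387
```

move_arm(
  moves=[0,0,0.15,0,0,0,3.5,0,0,0,0,0,0,3.5],
)

```text
clock: 19.35
tcp_pos: [0.5148, -0.2688, 0.1832]
eef_rot: [179.8, -0.2, 18.2]
force: [-0.1, -0.8, -2.0]
gripper_width: 0.0388
```

Straighten the residual tilt, keep creeping.

move_arm(
  moves=[-0.05,0,0.1,0.003,-0.003,0,3.5,0,0,0,0,0,0,3.5],
)

```text
clock: 19.52
tcp_pos: [0.5143, -0.269, 0.1823]
eef_rot: [179.9, -0.0, 18.2]
force: [0.1, 1.2, -2.2]
gripper_width: 0.0389
```

move_arm(
  moves=[0,0,0.12,0,0,0,3.5,0,0,0,0,0,0,3.5],
)

```text
clock: 19.68
tcp_pos: [0.5144, -0.269, 0.181]
eef_rot: [179.9, -0.0, 18.2]
force: [0.3, -0.3, -1.2]
gripper_width: 0.0388
```

move_arm(
  moves=[0,0,0.12,0,0,0,3.5,0,0,0,0,0,0,3.5],
)

```text
clock: 19.85
tcp_pos: [0.5144, -0.2691, 0.1797]
eef_rot: [179.9, -0.0, 18.2]
force: [0.0, 0.9, -2.1]
gripper_width: 0.0389
```

move_arm(
  moves=[0,0,0.1,0,0,0,3.5,0,0,0,0,0,0,3.5],
)

```text
clock: 20.02
tcp_pos: [0.5144, -0.2691, 0.1786]
eef_rot: [179.9, -0.0, 18.2]
force: [-0.1, 0.5, -2.4]
gripper_width: 0.0391
```

move_arm(
  moves=[0,0,0.1,0,0,0,3.5,0,0,0,0,0,0,3.5],
)

```text
clock: 20.18
tcp_pos: [0.5144, -0.2691, 0.1775]
eef_rot: [179.9, -0.0, 18.2]
force: [-0.4, 1.0, -0.9]
gripper_width: 0.0388
```

```bash
python3 -c "
from h import *
go([.513,-.268,.178],18.2)
c=shot('wrist','w20');I=cv2.imread('pics/w20.png');cv2.imwrite('pics/w20t.png',cv2.resize(I[140:290,200:360],None,fx=4,fy=4,interpolation=cv2.INTER_CUBIC))
"
```

```text
tcp [ 0.5144 -0.2691  0.1775] [ 1.7992e+02 -2.0000e-02  1.8240e+01] clk 20.18 F [-0.4  1.  -0.9] w 0.0388
shift cm [-0.1  -0.15 -0.05] len 0.19 rot [ 0.001 -0.     0.001]
```

View pics/w20t.png

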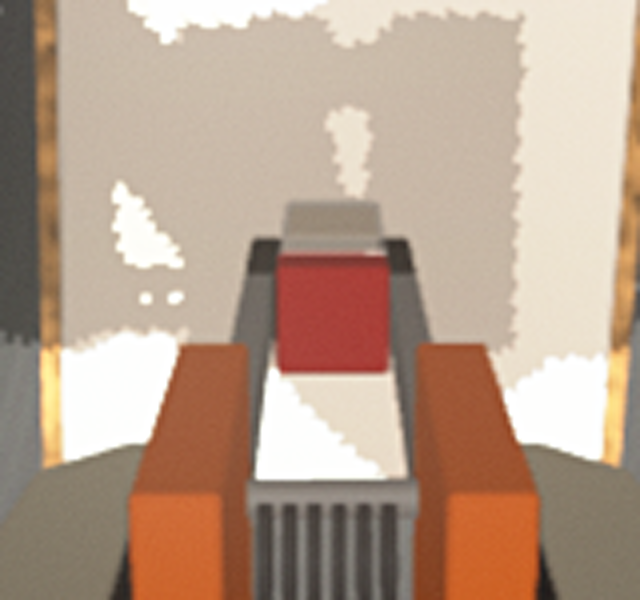

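move_arm(
  moves=[0,0,0.1,0,0,0,3.5,0,0,0,0,0,0,3.5],
)

```text
clock: 20.4
tcp_pos: [0.5149, -0.2694, 0.1776]
eef_rot: [179.8, -0.1, 18.2]
force: [0.1, -0.2, -2.3]
gripper_width: 0.0389
```

move_arm(
  moves=[0,0,0.1,0,0,0,3.5,0,0,0,0,0,0,3.5],
)

```text
clock: 20.57
tcp_pos: [0.5154, -0.2697, 0.1775]
eef_rot: [179.8, -0.1, 18.2]
force: [-0.0, -0.3, -2.8]
gripper_width: 0.0387
```

move_arm(
  moves=[-0.1,0,0.2,0.003,-0.003,0,3.5,0,0,0,0,0,0,3.5],
)

```text
clock: 20.73
tcp_pos: [0.516, -0.2706, 0.1778]
eef_rot: [179.8, -0.1, 18.2]
force: [-0.2, -0.3, -2.5]
gripper_width: 0.0388
```

```bash
python3 -c "
from h import *
go([.513,-.268,.178],18.2)
s=get_state();print(s['effort'].round(1),s['joint_vel'].round(2))
"
```

```text
tcp [ 0.516  -0.2706  0.1778] [ 1.7978e+02 -1.5000e-01  1.8250e+01] clk 20.73 F [-0.2 -0.3 -2.5] w 0.0388
shift cm [-0.2  -0.34 -0.02] len 0.4 rot [ 0.004 -0.003  0.001]
[  0.  -55.3 -49.3   0.1   0.   -0. ] [ 0.05 -0.44 -0.35  0.18 -0.17  0.11]
```

```bash
python3 -c "
from h import *
c=shot('scene','s7');I=cv2.imread('pics/s7.png');cv2.imwrite('pics/s7z.png',cv2.resize(I[165:235,180:260],None,fx=8,fy=8,interpolation=cv2.INTER_CUBIC))
go([.513,-.268,.178],18.2)
c=shot('wrist','w21');I=cv2.imread('pics/w21.png');cv2.imwrite('pics/w21t.png',cv2.resize(I[140:290,200:360],None,fx=4,fy=4,interpolation=cv2.INTER_CUBIC))
go([.513,-.268,.178],18.2)
"
```

```text
tcp [ 0.5159 -0.2706  0.1777] [ 1.7978e+02 -1.4000e-01  1.8250e+01] clk 20.78 F [ 1.   0.5 -1.7] w 0.0384
shift cm [-0.2  -0.34 -0.03] len 0.39 rot [ 0.004 -0.003  0.001]
tcp [ 0.5157 -0.2705  0.1772] [ 1.7981e+02 -1.1000e-01  1.8250e+01] clk 20.83 F [0.6 0.9 6.2] w 0.039
shift cm [-0.17 -0.32 -0.08] len 0.37 rot [ 0.003 -0.002  0.001]
```

View pics/s7z.png

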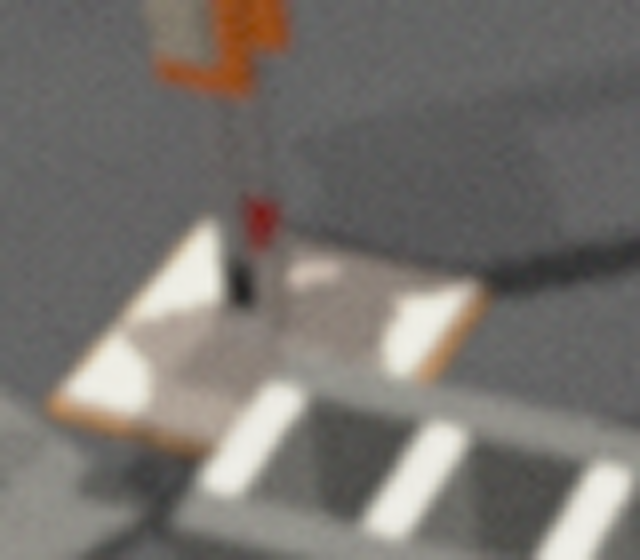

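View pics/w21t.png

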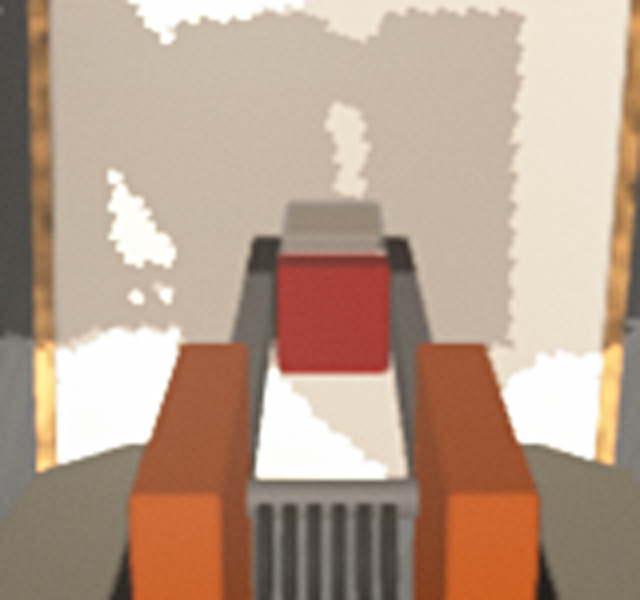

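move_arm(
  moves=[0,0,0,0,0,0,3.5,0,0,0,0,0,0,3.7,0,0,0,0,0,0,3.8,0,0,0,0,0,0,3.9],
)

```text
clock: 21.17
tcp_pos: [0.5157, -0.2705, 0.1773]
eef_rot: [179.8, -0.1, 18.2]
force: [-0.0, 1.2, 1.4]
gripper_width: 0.0394
```

move_arm(
  moves=[0,0,0,0,0,0,3.95,0,0,0,0,0,0,4.0,0,0,0,0,0,0,4.05,0,0,0,0,0,0,4.15,0,0,0,0,0,0,4.3,0,0,0,0,0,0,4.5,0,0,0,0,0,0,4.65,0,0,0,0,0,0,4.7],
)

```text
clock: 21.83
tcp_pos: [0.5143, -0.2698, 0.1748]
eef_rot: [180.0, 0.1, 18.2]
force: [-0.5, 0.2, -1.0]
gripper_width: 0.0466
```

```bash
python3 -c "
from h import *
go([.513,-.268,.178],18.2)
c=shot('wrist','w22');I=cv2.imread('pics/w22.png');cv2.imwrite('pics/w22t.png',cv2.resize(I[140:290,200:360],None,fx=4,fy=4,interpolation=cv2.INTER_CUBIC))
"
```

```text
tcp [ 0.5143 -0.2698  0.1748] [1.7999e+02 5.0000e-02 1.8240e+01] clk 21.83 F [-0.5  0.2 -1. ] w 0.0466
shift cm [-0.07 -0.21 -0.32] len 0.39 rot [0.    0.001 0.001]
```

View pics/w22t.png

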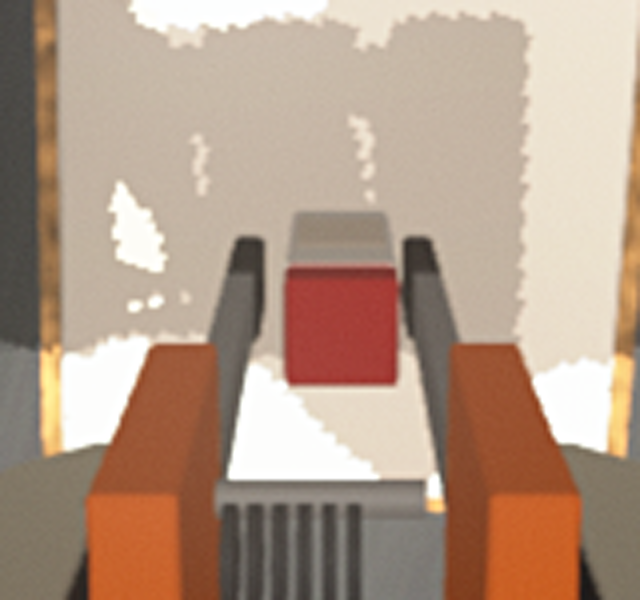

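move_arm(
  moves=[0.15,0,0,0,0,0,4.7,0,0,0,0,0,0,4.7],
)

```text
clock: 22.05
tcp_pos: [0.5158, -0.2693, 0.1747]
eef_rot: [180.0, 0.1, 18.2]
force: [-0.5, -0.7, -0.9]
gripper_width: 0.0475
```

```bash
python3 -c "
from h import *
go([.513,-.268,.178],18.2)
c=shot('wrist','w23');I=cv2.imread('pics/w23.png');cv2.imwrite('pics/w23t.png',cv2.resize(I[140:290,200:360],None,fx=4,fy=4,interpolation=cv2.INTER_CUBIC))
"
```

```text
tcp [ 0.5158 -0.2693  0.1747] [1.7999e+02 5.0000e-02 1.8240e+01] clk 22.05 F [-0.5 -0.7 -0.9] w 0.0475
shift cm [-0.23 -0.21 -0.32] len 0.45 rot [0.    0.001 0.001]
```

View pics/w23t.png

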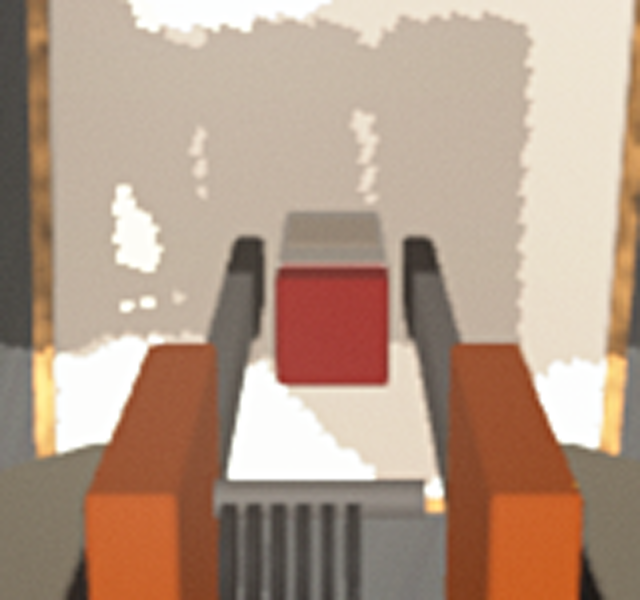

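Centred with clear gaps either side. Lift in short steps, watching drift.

move_arm(
  moves=[0,0,-0.5,0,0,0,4.7,0,0,-0.7,0,0,0,4.7,0,0,-0.7,0,0,0,4.7,0,0,0,0,0,0,4.7],
)

```text
clock: 22.43
tcp_pos: [0.5158, -0.2692, 0.1957]
eef_rot: [-180.0, 0.1, 18.2]
force: [-0.0, 0.1, 0.3]
gripper_width: 0.0472
```

```bash
python3 -c "
from h import *
go([.5158,-.2693,.22],18.2)
c=shot('wrist','w24');I=cv2.imread('pics/w24.png');cv2.imwrite('pics/w24t.png',cv2.resize(I[140:290,200:360],None,fx=4,fy=4,interpolation=cv2.INTER_CUBIC))
"
```

```text
tcp [ 0.5158 -0.2692  0.1957] [-1.7999e+02  7.0000e-02  1.8250e+01] clk 22.43 F [-0.   0.1  0.3] w 0.0472
shift cm [-0.    0.01 -2.43] len 2.43 rot [-0.     0.001  0.001]
```

View pics/w24t.png

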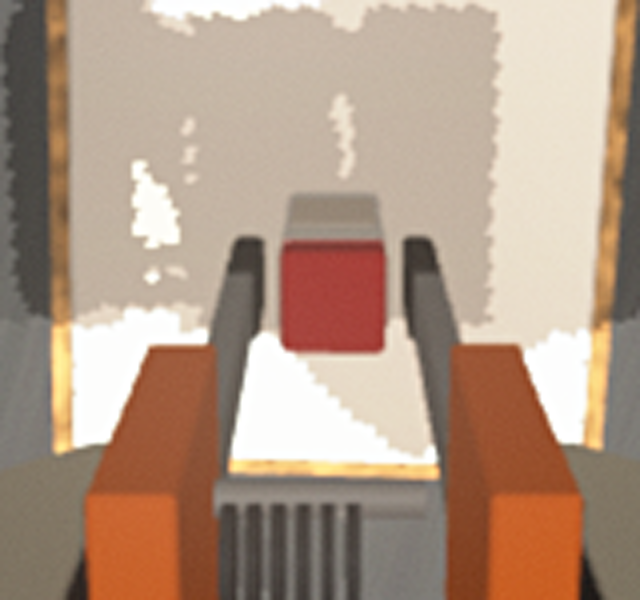

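Clean, the cell stays. Lift away.

move_arm(
  moves=[0,0,-0.8,0,0,0,4.7,0,0,-1,0,0,0,4.7,0,0,-1,0,0,0,4.7,0,0,-1.5,0,0,0,4.7,0,0,-2.5,0,0,0,4.7,0,0,-3,0,0,0,4.7,0,0,-3,0,0,0,4.7,0,0,-2.5,0,0,0,4.7],
)

```text
clock: 23.15
tcp_pos: [0.513, -0.2673, 0.3523]
eef_rot: [-179.5, 0.5, 18.2]
force: [0.8, 0.1, -0.7]
gripper_width: 0.0475
```

```bash
python3 -c "
from h import *
c=shot('wrist','w25')
go([.463,.31,.35],-11.9)
"
```

```text
tcp [ 0.5142 -0.2682  0.3588] [-179.86    0.18   18.24] clk 23.2 F [-1.4  0.1  3.4] w 0.0473
shift cm [ 13.24 -56.51   0.98] len 58.05 rot [-0.002  0.004  0.526]
```

View pics/w25.png

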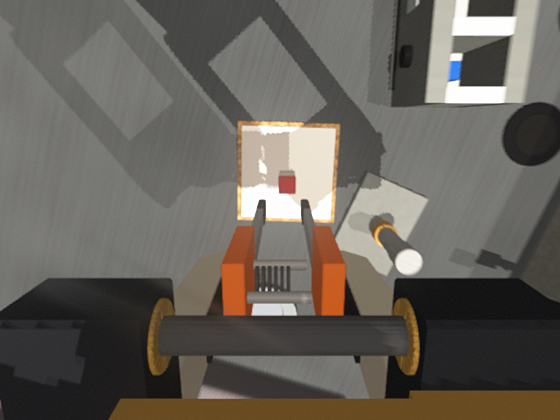

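move_arm(
  moves=[0.4,-2,0,0,0,0.06,4.7,0.6,-3.2,0,0,0,0.08,4.7,0.4,-3.5,0,0,0,0.08,4.7,0.1,-3.5,0,0,0,0.08,4.7,-0.2,-3.5,0,0,0,0.08,4.7,-0.5,-3.5,0,0,0,0.08,4.7,-0.8,-3.5,0,0,0,0.05,4.7,-1,-3.5,0,0,0,0,4.7],
)

```text
clock: 23.87
tcp_pos: [0.4962, -0.0012, 0.3703]
eef_rot: [179.7, -0.8, -13.2]
force: [0.2, -0.2, -1.5]
gripper_width: 0.0469
```

```bash
python3 -c "
from h import *
go([.463,.31,.35],-11.9)
"
```

```text
tcp [ 0.4962 -0.0012  0.3703] [179.74  -0.76 -13.16] clk 23.87 F [ 0.2 -0.2 -1.5] w 0.0469
shift cm [-10.34 -29.55   1.76] len 31.36 rot [ 0.005 -0.013 -0.022]
```

move_arm(
  moves=[-1.2,-3.5,0,0.005,-0.013,-0.02,4.7,-1.2,-3.5,0,0,0,0,4.7,-1.2,-3.5,0,0,0,0,4.7,-1.2,-3.5,0,0,0,0,4.7,-1.2,-3.5,0,0,0,0,4.7,-1,-3,0,0,0,0,4.7,-1,-2.5,0,0,0,0,4.7,0,0,0,0,0,0,4.7],
)

```text
clock: 24.53
tcp_pos: [0.4608, 0.2582, 0.3785]
eef_rot: [-179.6, -0.5, -11.7]
force: [-0.0, -0.4, -1.3]
gripper_width: 0.0474
```

```bash
python3 -c "
from h import *
go([.463,.31,.35],-11.9)
"
```

```text
tcp [0.4608 0.2582 0.3785] [-179.6    -0.46  -11.72] clk 24.53 F [-0.  -0.4 -1.3] w 0.0474
shift cm [-0.86 -5.09  2.88] len 5.91 rot [-0.007 -0.008  0.003]
```

move_arm(
  moves=[-0.2,-2,0.5,-0.007,-0.008,0.002,4.7,-0.2,-2,0.8,0,0,0,4.7,-0.1,-1,0.5,0,0,0,4.7,0,0,0,0,0,0,4.7,0,0,0,0,0,0,4.7],
)

```text
clock: 24.95
tcp_pos: [0.4658, 0.3108, 0.3642]
eef_rot: [-179.9, -0.2, -11.6]
force: [-1.1, -0.9, -1.9]
gripper_width: 0.0474
```

```bash
python3 -c "
from h import *
go([.4665,.3113,.345],-11.8)
"
```

```text
tcp [0.4658 0.3108 0.3642] [-179.94   -0.22  -11.6 ] clk 24.95 F [-1.1 -0.9 -1.9] w 0.0474
shift cm [ 0.06 -0.06  1.92] len 1.92 rot [-0.001 -0.004  0.003]
```

move_arm(
  moves=[0,0,1.5,0,-0.003,0.003,4.7,0,0,2,0,0,0,4.7,0,0,1.3,0,0,0,4.7,0,0,0,0,0,0,4.7,0,0,0,0,0,0,4.7],
)

```text
clock: 25.37
tcp_pos: [0.4676, 0.3061, 0.3185]
eef_rot: [-179.9, -0.3, -12.0]
force: [0.2, 0.2, -1.1]
gripper_width: 0.0473
```

```bash
python3 -c "
from h import *
go([.4665,.3113,.19],-11.8)
c=shot('wrist','w26');s=get_state();R=Ro.from_euler('xyz',s['eef_rot'],degrees=True)
y=np.array([.2045,.9789,0]);x=np.array([.9789,-.2045,0]);C=np.array([.4632,.3108,.155])
I=cv2.imread('pics/w26.png');I=np.ascontiguousarray(cv2.resize(I[120:270,200:360],None,fx=4,fy=4,interpolation=cv2.INTER_CUBIC))
for a in(-.036,.036):
  for b in(-.011,.011):
    p=px(c,C+a*x+b*y)[0];cv2.circle(I,tuple(int(v) for v in (p-[200,120])*4),3,(0,0,255),-1)
for a in(-.0136,.0136):
  for b in(-.007,.007):
    p=px(c,R.apply([a,b,.145])+s['tcp_pos'])[0];cv2.circle(I,tuple(int(v) for v in (p-[200,120])*4),3,(0,255,0),-1)
cv2.imwrite('pics/w26t.png',I)
"
```

```text
tcp [0.4676 0.3061 0.3185] [-179.86   -0.29  -12.  ] clk 25.37 F [ 0.2  0.2 -1.1] w 0.0473
shift cm [-0.28 -0.46 12.85] len 12.86 rot [-0.002 -0.005 -0.003]
```

View pics/w26t.png

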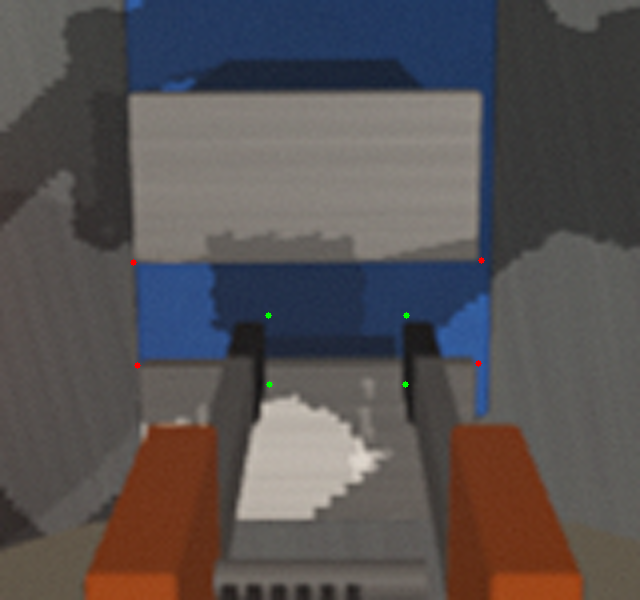

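move_arm(
  moves=[-0.15,-0.3,0,-0.002,-0.005,-0.002,4.7,-0.15,-0.2,0,0,0,0,4.7,0,0,0,0,0,0,4.7,0,0,0,0,0,0,4.7],
)

```text
clock: 25.75
tcp_pos: [0.4667, 0.3119, 0.3223]
eef_rot: [-179.8, -0.2, -11.9]
force: [0.7, 0.8, -1.2]
gripper_width: 0.0472
```

```bash
python3 -c "
from h import *
go([.4650,.3113,.19],-11.8)
c=shot('wrist','w27')
I=cv2.imread('pics/w27.png');I=np.ascontiguousarray(cv2.resize(I[120:270,200:360],None,fx=4,fy=4,interpolation=cv2.INTER_CUBIC))
cv2.imwrite('pics/w27t.png',I)
"
```

```text
tcp [0.4667 0.3119 0.3223] [-1.7983e+02 -1.7000e-01 -1.1940e+01] clk 25.75 F [ 0.7  0.8 -1.2] w 0.0472
shift cm [-0.2   0.13 13.23] len 13.23 rot [-0.003 -0.003 -0.002]
```

View pics/w27t.png

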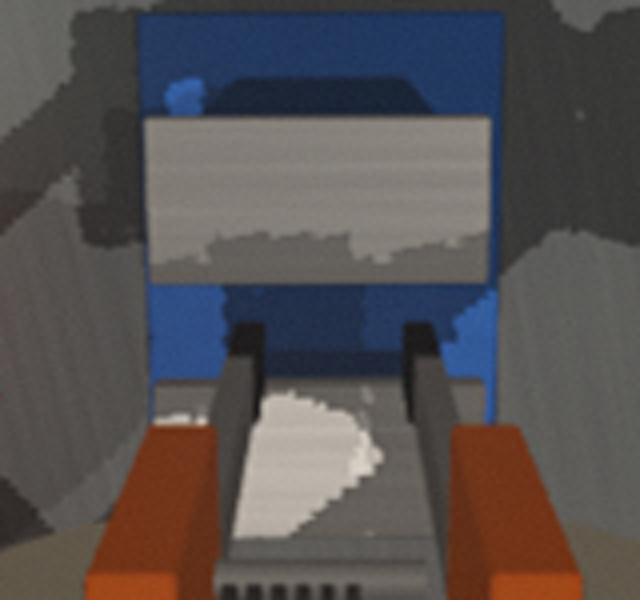

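move_arm(
  moves=[-0.1,0,0.5,-0.003,-0.003,0,4.7,0,0,0.7,0,0,0,4.7,0,0,0.5,0,0,0,4.7,0,0,0,0,0,0,4.7],
)

```text
clock: 26.13
tcp_pos: [0.4659, 0.3126, 0.3045]
eef_rot: [-180.0, -0.1, -11.9]
force: [-0.3, -0.3, -2.4]
gripper_width: 0.0471
```

```bash
python3 -c "
from h import *
go([.4650,.3123,.19],-11.8)
c=shot('wrist','w28')
I=cv2.imread('pics/w28.png');I=np.ascontiguousarray(cv2.resize(I[120:270,200:360],None,fx=4,fy=4,interpolation=cv2.INTER_CUBIC))
cv2.imwrite('pics/w28t.png',I)
"
```

```text
tcp [0.4659 0.3126 0.3045] [-1.7995e+02 -5.0000e-02 -1.1900e+01] clk 26.13 F [-0.3 -0.3 -2.4] w 0.0471
shift cm [-0.09  0.06 11.45] len 11.45 rot [-0.001 -0.001 -0.002]
```

View pics/w28t.png

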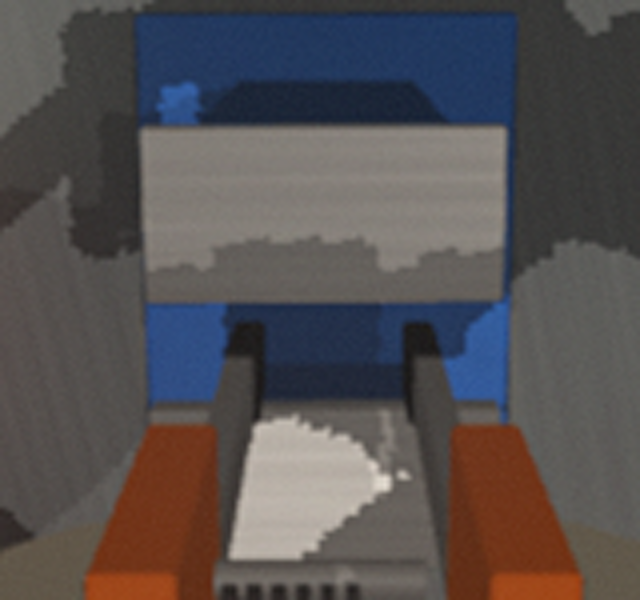

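move_arm(
  moves=[0,0,0.8,0,0,0,4.7,0,0,1,0,0,0,4.7,0,0,0.8,0,0,0,4.7,0,0,0,0,0,0,4.7],
)

```text
clock: 26.52
tcp_pos: [0.4658, 0.3125, 0.2758]
eef_rot: [-180.0, -0.0, -11.9]
force: [0.7, -0.7, -2.3]
gripper_width: 0.0472
```

```bash
python3 -c "
from h import *
go([.4659,.3124,.1925],-11.8)"
```

```text
tcp [0.4658 0.3125 0.2758] [-1.7997e+02 -4.0000e-02 -1.1900e+01] clk 26.52 F [ 0.7 -0.7 -2.3] w 0.0472
shift cm [0.   0.01 8.33] len 8.33 rot [-0.001 -0.001 -0.002]
```

move_arm(
  moves=[0,0,1,0,0,0,4.7,0,0,1.3,0,0,0,4.7,0,0,1.3,0,0,0,4.7,0,0,1.3,0,0,0,4.7,0,0,1,0,0,0,4.7,0,0,0.5,0,0,0,4.7,0,0,0,0,0,0,4.7],
)

```text
clock: 27.1
tcp_pos: [0.4648, 0.3118, 0.2031]
eef_rot: [179.9, 0.1, -11.9]
force: [-0.7, 0.1, -0.6]
gripper_width: 0.0472
```

```bash
python3 -c "
from h import *
go([.4659,.3124,.1925],-11.8)"
```

```text
tcp [0.4648 0.3118 0.2031] [ 1.7993e+02  8.0000e-02 -1.1910e+01] clk 27.1 F [-0.7  0.1 -0.6] w 0.0472
shift cm [ 0.1  -0.08  1.06] len 1.07 rot [ 0.001  0.001 -0.002]
```

move_arm(
  moves=[0,0,0.5,0,0,0,4.7,0,0,0.3,0,0,0,4.7,0,0,0,0,0,0,4.7],
)

```text
clock: 27.35
tcp_pos: [0.4649, 0.3119, 0.1946]
eef_rot: [179.9, 0.1, -11.9]
force: [-0.7, -0.1, -1.3]
gripper_width: 0.0473
```

move_arm(
  moves=[0,0,0.2,0,0,0,4.7,0,0,0,0,0,0,4.7],
)

```text
clock: 27.52
tcp_pos: [0.4654, 0.3122, 0.1933]
eef_rot: [180.0, 0.0, -11.9]
force: [0.1, 0.8, -0.1]
gripper_width: 0.0474
```

move_arm(
  moves=[0,0,0.15,0,0,0,4.7,0,0,0,0,0,0,4.7],
)

```text
clock: 27.68
tcp_pos: [0.4659, 0.3124, 0.1926]
eef_rot: [-179.9, -0.1, -11.9]
force: [0.0, -0.5, -1.5]
gripper_width: 0.0473
```

move_arm(
  moves=[0,0,0.15,0,0,0,4.7,0,0,0,0,0,0,4.7],
)

```text
clock: 27.85
tcp_pos: [0.4665, 0.3128, 0.1921]
eef_rot: [-179.9, -0.2, -11.9]
force: [0.4, -0.2, -1.6]
gripper_width: 0.0473
```

move_arm(
  moves=[0,0,0.15,0,0,0,4.7,0,0,0,0,0,0,4.7],
)

```text
clock: 28.02
tcp_pos: [0.4669, 0.3131, 0.1917]
eef_rot: [-179.8, -0.2, -11.9]
force: [0.0, 1.4, -1.8]
gripper_width: 0.0474
```

```bash
python3 -c "
from h import *
go([.4659,.3124,.1925],-11.8)
c=shot('scene','s8');I=cv2.imread('pics/s8.png');cv2.imwrite('pics/s8z.png',cv2.resize(I[200:300,350:450],None,fx=6,fy=6,interpolation=cv2.INTER_CUBIC))
go([.4659,.3124,.1925],-11.8)
"
```

```text
tcp [0.4669 0.3131 0.1917] [-179.8    -0.21  -11.91] clk 28.02 F [ 0.   1.4 -1.8] w 0.0474
shift cm [-0.08  0.09 -0.08] len 0.15 rot [-0.003 -0.004 -0.002]
tcp [0.4669 0.3131 0.1917] [-179.8    -0.22  -11.91] clk 28.07 F [-0.3 -0.5 -1.4] w 0.0472
shift cm [-0.09  0.09 -0.08] len 0.15 rot [-0.004 -0.004 -0.002]
```

View pics/s8z.png

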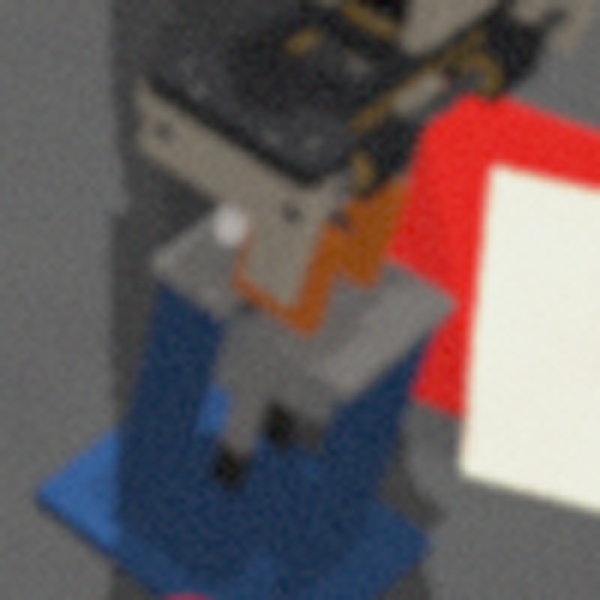

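move_arm(
  moves=[-0.1,0.1,0.2,-0.003,-0.004,0,4.7,0,0,0,0,0,0,4.7],
)

```text
clock: 28.23
tcp_pos: [0.4669, 0.3127, 0.1907]
eef_rot: [-179.9, -0.1, -11.9]
force: [-0.4, 0.0, -2.2]
gripper_width: 0.0472
```

move_arm(
  moves=[0,0,0.2,0,0,0,4.7,0,0,0,0,0,0,4.7],
)

```text
clock: 28.4
tcp_pos: [0.467, 0.313, 0.1894]
eef_rot: [-179.8, -0.2, -11.9]
force: [0.0, 0.0, -1.5]
gripper_width: 0.0471
```

move_arm(
  moves=[0,0,0.2,0,0,0,4.7,0,0,0,0,0,0,4.7,0,0,0,0,0,0,4.7],
)

```text
clock: 28.65
tcp_pos: [0.467, 0.3132, 0.188]
eef_rot: [-179.8, -0.2, -11.9]
force: [0.8, 0.4, 3.7]
gripper_width: 0.0472
```

move_arm(
  moves=[0,0,0,0,0,0,4.8,0,0,0,0,0,0,4.9,0,0,0,0,0,0,5.0,0,0,0,0,0,0,5.1,0,0,0,0,0,0,5.3,0,0,0,0,0,0,5.8,0,0,0,0,0,0,6.6,0,0,0,0,0,0,7.5],
)

```text
clock: 29.32
tcp_pos: [0.4664, 0.3127, 0.1863]
eef_rot: [-179.9, -0.1, -11.9]
force: [0.7, 0.1, -0.8]
gripper_width: 0.0669
```

move_arm(
  moves=[0,0,0,0,0,0,8.5,0,0,0,0,0,0,9.3,0,0,0,0,0,0,9.3],
)

```text
clock: 29.57
tcp_pos: [0.466, 0.3126, 0.1858]
eef_rot: [-179.9, -0.0, -11.9]
force: [-0.9, -0.9, 1.1]
gripper_width: 0.0868
```

```bash
python3 -c "
from h import *
go([.4659,.3124,.26],-11.8)
c=shot('wrist','w29')"
```

```text
tcp [0.466  0.3126 0.1858] [-1.7993e+02 -1.0000e-02 -1.1910e+01] clk 29.57 F [-0.9 -0.9  1.1] w 0.0868
shift cm [-0.01  0.01 -7.42] len 7.42 rot [-0.001 -0.    -0.002]
```

View pics/w29.png

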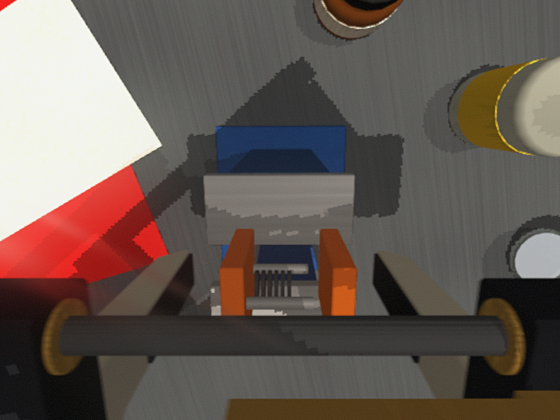

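Released and open. Retreat upward.

move_arm(
  moves=[0,0,-0.5,0,0,0,9.3,0,0,-1,0,0,0,9.3,0,0,-2,0,0,0,9.3,0,0,-3,0,0,0,9.3,0,0,-4,0,0,0,9.3,0,0,-3,0,0,0,9.3,0,0,0,0,0,0,9.3,0,0,0,0,0,0,9.3],
)

```text
clock: 30.28
tcp_pos: [0.4646, 0.3117, 0.3305]
eef_rot: [-180.0, 0.1, -11.9]
force: [-0.0, -0.9, -0.9]
gripper_width: 0.093
```

```bash
python3 -c "
from h import *
go([.4659,.3124,.26],-11.8)
shot('wrist','w30');shot('scene','s9');shot('top','t3')
a=cv2.imread('pics/s9.png')
cv2.imwrite('pics/s9z.png',np.hstack([cv2.resize(a[160:300,120:260],None,fx=2.8,fy=4),cv2.resize(a[170:310,330:470],None,fx=2.8,fy=4)]))
cv2.imwrite('pics/t3z.png',cv2.resize(cv2.imread('pics/t3.png')[130:280,90:460],None,fx=2.1,fy=3.9))"
```

```text
tcp [0.4646 0.3117 0.3305] [-1.7999e+02  6.0000e-02 -1.1910e+01] clk 30.28 F [-0.  -0.9 -0.9] w 0.093
shift cm [ 0.12 -0.09  7.05] len 7.05 rot [-0.     0.001 -0.002]
```

View pics/w30.png

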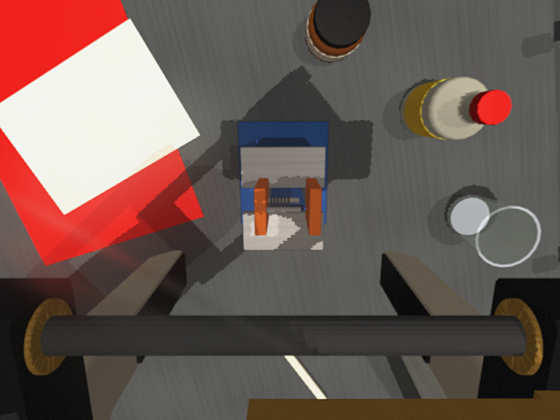

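View pics/s9z.png

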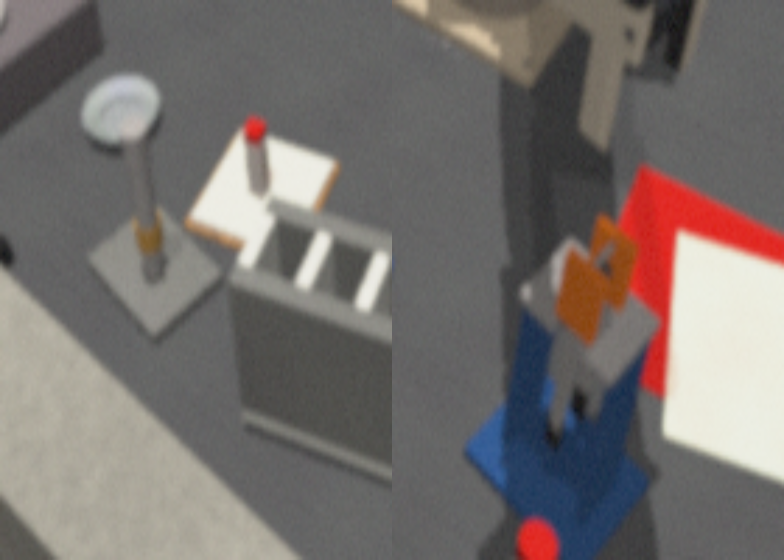

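View pics/t3z.png

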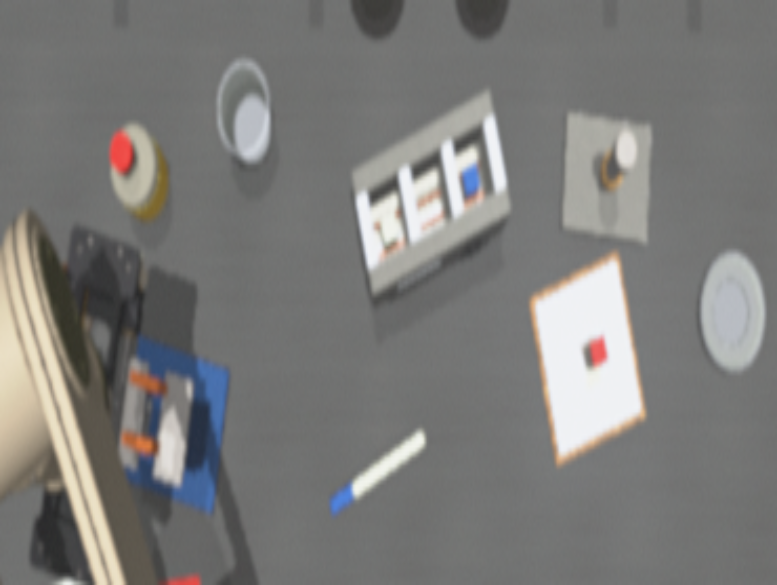

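The red-capped cell stands upright near the middle of the tile. The tongs hang open on the stand, the gripper is clear, and the rest of the bench looks unchanged.

```bash
python3 -c "
from workcell import *
print(sign_off())"
```

```text
the job is handed in; nothing more can be done
None
```

The red-capped cell is out of its well and standing upright near the middle of the white cooling tile. The tongs are back on their stand, open and released. I handed the job in with the clock at about 30 s.

**Last checks:** the wrist, scene and top pictures showed:
- the cell standing near the middle of the tile;
- the tongs' head on the rails with the legs in the slot;
- the blue- and white-capped cells and the other bench items where they started.

The gripper was clear of everything, with no contact force on the wrist.

**What did not go quite as expected:**
- **Ledge contact:** I never clearly felt the tongs touch the ledges. I gripped where I worked out the tips would be, about level with the ledge tops.
- **Slip during the draw:** the pictures showed the cell rising about 4 mm less than the tool. When I hung the tongs back, they touched the rails about 4 mm lower than where I had picked them up. So the tongs probably slid in the gripper rather than the cell sliding in the tongs.
- **Squeeze on the cell:** I could not measure it. At the gripper's fixed 30 N, less the roughly 8 N spring, it is at most about 22 N, under the 30 N that breaks the cell. The wrist showed only about 4 N of pull during the draw, though I read it only between steps.
- **Placing force:** the cell was pressed briefly onto the tile with about 8 N before I let go.

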